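Sort the turned ware on the carving bench

ROBOT

A 6-joint arm with a two-finger parallel gripper is mounted at the origin on a cart in front of the work surface, level with it; the furniture and walls round the work are solid. World frame = base frame: x ahead of the robot, y to its left, z up, the work surface at z = 0. Lengths are in m, angles in rad, forces in N, time in s.
With the tool pointing down it reaches from about 0.4 to 0.825 m from the base axis. Payload 7 kg.
Tool frame: the origin (TCP) lies at the very end of the fingers, on their centre line; the grasp point (between the pads) lies 19 mm behind it (grip_depth is the distance from the TCP to the grasp point, in m); z points along the fingers, y is the direction in which the jaws open and shut (so a half turn about z gives the same grasp; the last joint's range is limited). The gripper opens to 88 mm and grips with 3 to 60 N. Pads are 19 mm wide; open, the fingers measure 130 mm over their backs; the gripper's body (78 mm by 193 mm) begins 47 mm behind the grasp point.
Start: joints at [-1.048, 0.359, 0.012, 0, -1.224, -0.288], TCP at [0.157, -0.656, 0.227] pointing down, gripper open.
Joint ranges: [-3.07, 3.07], [-1.43, 2.12], [-1.02, 1.25], [-3.03, 1.67], [-3.05, -0], [-3.03, 3.03]. Speed limits (rad/s): [2.39, 2.39, 3.01, 3.14, 3.14, 3.14].

INTERFACE

Orientations are given as [roll, pitch, yaw] about the fixed x, y, z axes, in that order (R = Rz(yaw) Ry(pitch) Rx(roll)).
In Python, from station import get_state, grab_frame, get_calibration, job_done, grip_depth gives the robot as it stands. The module is installed in compiled form; this text tells all that it offers.
- The arm moves only by the shell command python3 -m crank 'ROWS' [FORCE]. ROWS is JSON, a list of rows, each an object with "turn": the turn, a rotation vector about the tool's x, y, z each as a share of 2 pi rad, from -1 to 1, a list of three; "slide": the shift along the tool's x, y, z each as a share of 0.5 m, from -1 to 1, a list of three; "fingers": the opening, from -1 (shut) to 1 (fully open). A call has 1 to 5 rows; each row is the pose to reach, as a shift and turn from the pose commanded when the call began, along the tool's axes at that moment, turning the shorter way round; what a row does not reach only later rows make up. A row lasts 1/12 s, in which the tool goes at most 41.7 mm and 7.16 degrees, less where a joint would pass 70% of its speed; a pose out of reach is approached as far as the arm can. A call with a number of a shift or a turn outside -1 to 1 is refused whole. A call with a gripper value outside its range is refused whole. The fingers move at their own pace and stop on an object; FORCE is the grip in N (left out, the last holds). Time passes only in rows, so rows that repeat a pose let the fingers close. It gives the time, the measured TCP pose, the force and the opening at its end, in the units of the state.
- get_state(): the state, without advancing time (a new reading comes with each control period).
- grab_frame(name): name is "scene" or "top" or "wrist"; returns the picture (480x640x3 uint8, red, green, blue); there is no depth.
- get_calibration(name): a dict with "K" (3x3 intrinsics, pixels), "pose" (4x4, takes a point from camera to world coordinates). Camera axes: x right, y up, looking along -z (the intrinsics and any distortion apply to the point x, -y, -z); pixel columns grow to the right and rows downward; lengths in m; the calibration is good to about 2 mm. A picture is of the moment at which its call begins: read the wrist's pose just before it. get_calibration takes no time and is no camera call; for the wrist camera it gives the pose at the moment of the call.
- job_done(): hands the job in, once; it reports no verdict.
The state is a dict: "t": time; "q": joint angles; "qd": joint speeds; "joint_efforts": joint torques, N m; "eef_pos": TCP position; "ee_rot": TCP orientation; "force": force on the tool from outside, world axes, zero at the start; "moment": the same for the moment, N m; "width": finger opening in m.
Only numpy, scipy, OpenCV 4.12 (cv2) and the standard library are available. Lean on these libraries where they do the work, as an engineer would, in place of code of your own. Each camera call takes 0.05 s, during which the arm holds its last target.

TASK

Sort the mixed handful on the bench into the three trays: stand the two egg cups upright in the board with the round wells, one in each well; stand the two drawer knobs upright in the divided tray, one in each bay; and lay the short loose offcut of wood flat in the plain undivided tray, lengthways. Leave everything at rest on the floor of its well, bay or tray, near the middle. The spare cup and offcuts lying far back on the bench stay there.

Things in the scene. Friction and masses are not known exactly. Their poses are not given: they have to be found in the camera images.
- cup_a_mid (a point): Dark brown turned wooden egg cup, 48 mm across the rim, 44 mm foot, 57 mm tall, standing on the bench. The point is its centre, on its axis, half-way up (28.5 mm above the foot); z is up along the axis. Both cups are alike and interchangeable. Grip from above across the rim (48 mm wide from 40 to 57 mm up).
- cup_b_mid (a point): Dark brown turned wooden egg cup, 48 mm across the rim, 44 mm foot, 57 mm tall, standing on the bench. The point is its centre, on its axis, half-way up (28.5 mm above the foot); z is up along the axis. Both cups are alike and interchangeable. Grip from above across the rim (48 mm wide from 40 to 57 mm up).
- knob_a_mid (a point): Turned wooden drawer knob, mid-brown: mushroom head 40 mm across (widest 20 to 29 mm up) on a 34 mm foot, 34 mm tall, standing on the bench. The point is its centre, on its axis, half-way up (17 mm above the foot); z is up along the axis. Both knobs are alike and interchangeable.
- knob_b_mid (a point): Turned wooden drawer knob, mid-brown: mushroom head 40 mm across (widest 20 to 29 mm up) on a 34 mm foot, 34 mm tall, standing on the bench. The point is its centre, on its axis, half-way up (17 mm above the foot); z is up along the axis. Both knobs are alike and interchangeable.
- offcut_mid (a point): Rough grey-brown offcut of wood, 38 mm (x) by 83 mm (y, roughly along world y) by 23 mm high, lying flat on the bench. The point is its centre, half-way up (11.5 mm above its underside). Grip it across the 38 mm.
- well_board: Board for egg cups, pale wood on a solid block, fixed, 72 mm (x) by 136 mm (y, nearly along world y). Origin: centre of its underside, on the bench. One of three trays left of the vice, in any order, 90 mm apart in x. 48 mm high, with two round wells 61 mm across and 8 mm deep (floor 40 mm above the bench), centred at its x = 0, y = -33 and +33 mm.
- divided_tray: Tray for knobs, pale wood on a solid block, fixed, 72 mm (x) by 136 mm (y, nearly along world y). Origin: centre of its underside, on the bench. One of three trays left of the vice, in any order, 90 mm apart in x. Rim 44 mm and floor 39 mm above the bench, walls 5 mm; a divider of rim height across its middle makes two bays, 62 by 61 mm, centred at x = 0, y = -33 and +33 mm.
- plain_tray: Tray for the offcut, pale wood on a solid block, fixed, 72 mm (x) by 136 mm (y, nearly along world y). Origin: centre of its underside, on the bench. One of three trays left of the vice, in any order, 90 mm apart in x. Undivided, rim 44 mm and floor 39 mm above the bench, walls 5 mm, 62 by 126 mm inside. The offcut stands 18 mm above the rim: hold it there.
- bench_vice: Obstacle, not used: grey bench vice, fixed. Origin: on the bench under it. It reaches 117 mm towards the robot (-x), 105 mm away (+x) and 56 mm to either side (y); up to 130 mm high, 102 mm at the far side. Close to it, turn the gripper so that its broad side does not reach over it: behind it close along y, beside it along x.
- scrap_wood: Obstacle, not used and left alone: fixed heap of split logs right of the vice, up to 136 mm high, 75 mm at its near edge. Between vice and logs a strip about 130 mm wide is free; the logs reach up to y = -0.03 m beside the vice, and y = 0.03 m behind it (x over 0.65 m).

How it is judged:
By the outcome, as a careful person would: the job done as asked, in the order asked, and still so for the second after the job is handed in, with the robot touching nothing.
It also fails if it takes over 125 s, if anything falls off the work surface, if the arm or the gripper's body presses on something with over 40 N, if the wrist force passes 120 N, or if a joint passes its speed limit or range.

## Working session

There is one attempt and no reset: what is moved stays moved. The work goes in short steps, Python scripts to look and compute and a shell command to move; the robot and the scene stay as the last step left them, time stands still between calls to the robot, and variables do not carry over. Pictures are saved under pics/ and viewed, and the job is handed in when it is done.

```bash
mkdir -p pics; ls; python3 - <<'E'
from station import *
import cv2, numpy as np
np.set_printoptions(precision=4,suppress=True)
s=get_state(); print({k:np.round(v,4) for k,v in s.items()}, grip_depth if not callable(grip_depth) else grip_depth())
for n in ["scene","top"]:
    c=get_calibration(n); print(n,{k:np.array(v) for k,v in c.items()})
    f=grab_frame(n); cv2.imwrite(f"pics/{n}0.png",f[:,:,::-1])
E
```

```text
pics
{'t': np.float64(0.0), 'q': array([-1.0479,  0.3594,  0.0111, -0.0003, -1.2241, -0.2881]), 'qd': array([-0.0012,  0.001 , -0.0014, -0.0006, -0.0015,  0.0005]), 'joint_efforts': array([  0.0001, -58.2723,  29.3053,   6.9972,   0.0069,  -0.0002]), 'eef_pos': array([ 0.1569, -0.656 ,  0.2256]), 'ee_rot': array([ 3.14  , -0.0002, -2.9069]), 'force': array([ 0.0259, -1.1911, -0.1232]), 'moment': array([-0.0099, -0.0001,  0.0617]), 'width': np.float64(0.0876)} 0.0188
scene {'K': array([[441.2165,   0.    , 313.7707],
       [  0.    , 441.2165, 237.6317],
       [  0.    ,   0.    ,   1.    ]]), 'pose': array([[-0.8976,  0.2276, -0.3775,  0.1928],
       [-0.4404, -0.5002,  0.7456,  0.8658],
       [-0.0192,  0.8355,  0.5492,  0.5735],
       [ 0.    ,  0.    ,  0.    ,  1.    ]])}
top {'K': array([[456.9438,   0.    , 318.4943],
       [  0.    , 456.9438, 239.0706],
       [  0.    ,   0.    ,   1.    ]]), 'pose': array([[ 0.0181,  0.9923, -0.1226,  0.4436],
       [-0.9991,  0.0132, -0.0405,  0.1377],
       [-0.0386,  0.1232,  0.9916,  0.8884],
       [ 0.    ,  0.    ,  0.    ,  1.    ]])}
```

View pics/scene0.png

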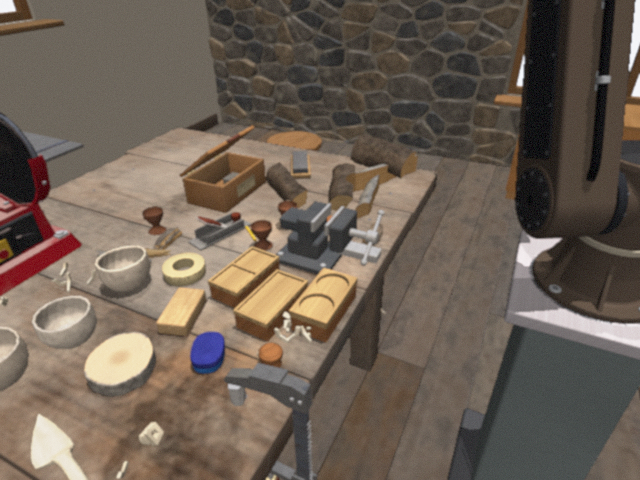

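View pics/top0.png

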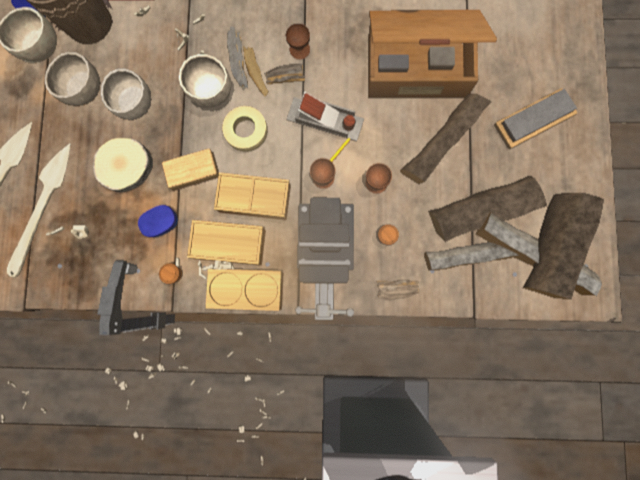

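```bash
python3 - <<'E'
import cv2
t=cv2.imread("pics/top0.png"); s=cv2.imread("pics/scene0.png")
cv2.imwrite("pics/top0c.png",cv2.resize(t[140:325,150:440],None,fx=2.7,fy=2.7,interpolation=cv2.INTER_CUBIC))
cv2.imwrite("pics/scene0c.png",cv2.resize(s[190:375,150:400],None,fx=3.1,fy=3.1,interpolation=cv2.INTER_CUBIC))
E
```

```text
(no output)
```

View pics/top0c.png

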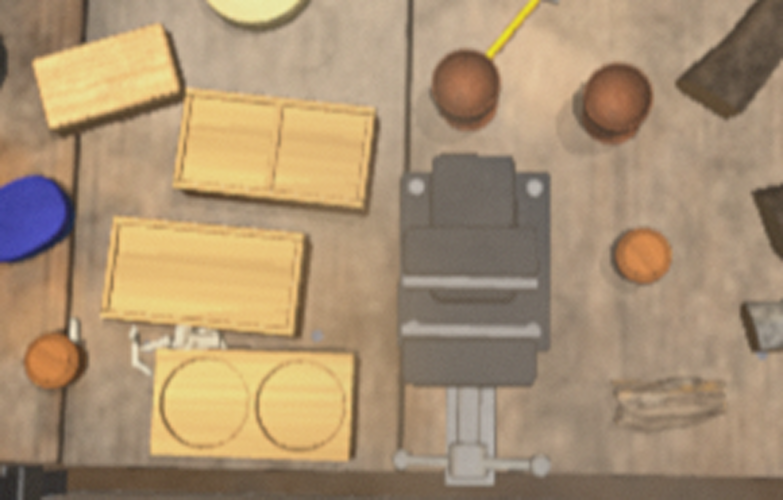

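View pics/scene0c.png

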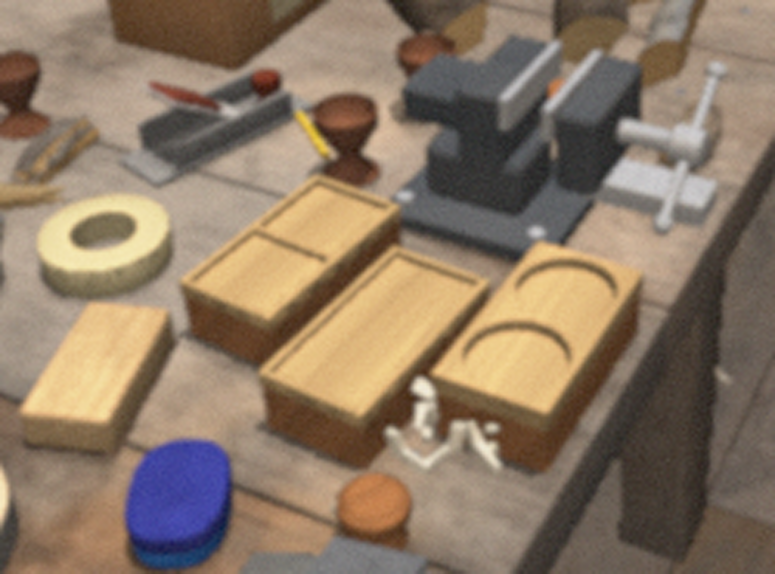

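```bash
cat > h.py <<'E'
import numpy as np, cv2, sys
from station import *
from scipy.spatial.transform import Rotation as R
np.set_printoptions(precision=4,suppress=True)
def cal(n):
    c=get_calibration(n); return np.array(c["K"]),np.array(c["pose"])
def ray(c,uv):
    K,P=c; d=np.array([(uv[0]-K[0,2])/K[0,0],-(uv[1]-K[1,2])/K[1,1],-1.]); d=P[:3,:3]@d
    return P[:3,3],d/np.linalg.norm(d)
def plane(c,uv,z):
    o,d=ray(c,uv); return o+d*(z-o[2])/d[2]
def tri(l):  # list of (cal,uv) -> point, residual
    A=np.zeros((3,3));b=np.zeros(3)
    for c,uv in l:
        o,d=ray(c,uv);M=np.eye(3)-np.outer(d,d);A+=M;b+=M@o
    p=np.linalg.solve(A,b)
    return p,[float(np.linalg.norm((np.eye(3)-np.outer(ray(c,uv)[1],ray(c,uv)[1]))@(p-ray(c,uv)[0]))) for c,uv in l]
def proj(c,p):
    K,P=c;q=P[:3,:3].T@(np.asarray(p)-P[:3,3]);q=np.array([q[0],-q[1],-q[2]]);return (K@q/q[2])[:2]
def pose():
    s=get_state(); return np.array(s["eef_pos"]),R.from_euler("xyz",s["ee_rot"])
def rel(p,yaw=None,frm=None,roll=np.pi,fyaw=None):
    """tool-axis slide/0.5 and turn/2pi to get TCP to p with tool down, yaw (jaw dir = yaw+90deg)"""
    x,r=pose()
    if frm is not None: x=np.array(frm)
    if fyaw is not None: r=R.from_euler("xyz",[np.pi,0,fyaw])
    sl=r.inv().apply(np.array(p)-x)/0.5
    if yaw is None: return sl
    t=(r.inv()*R.from_euler("xyz",[np.pi,0,yaw])).as_rotvec()/(2*np.pi)
    return sl,t
def snap(n,name):
    c=cal(n); f=grab_frame(n); cv2.imwrite(f"pics/{name}.png",f[:,:,::-1]); np.savez(f"pics/{name}.npz",K=c[0],P=c[1]); return c,f[:,:,::-1].copy()
def load(name):
    z=np.load(f"pics/{name}.npz"); return (z["K"],z["P"]),cv2.imread(f"pics/{name}.png")
E
python3 - <<'E'
from h import *
for n in["top","scene"]:
    c=cal(n); np.savez(f"pics/{n}0.npz",K=c[0],P=c[1])
w=cal("wrist"); print(w); x,r=pose()
print("cam in tool",r.inv().apply(w[1][:3,3]-x), r.inv().as_matrix()@w[1][:3,:3])
T,img=load("top0");S,_=load("scene0")
tc=lambda u,v:(150+u/2.7,140+v/2.7); sc=lambda u,v:(150+u/3.1,190+v/3.1)
for nm,a,b in [("cupA",(467,84),(346,107)),("cupB",(616,97),(425,48)),("knobL top",(53,359),(375,496)),
  ("well f l",(155,352),(434,375)),("well b r",(350,455),(641,270)),("well nl",(152,455),(545,415)),("well br",(355,353),(540,243)),
  ("div bl",(187,90),(182,287)),("div br",(377,107),(318,178)),("div nr",(363,207),(401,207)),("div nl",(174,186),(268,322)),
  ("pl bl",(116,218),(263,378)),("pl br",(306,234),(397,249)),("pl nr",(293,333),(489,283)),("pl nl",(103,318),(357,417))]:
    print(nm,*tri([(T,tc(*a)),(S,sc(*b))]))
for nm,a,z in [("cupA",(467,84),.057),("cupB",(616,97),.057),("knobL",(53,359),.03),("knobR",(642,256),.03),("off",(670,403),.023)]:
    print(nm,plane(T,tc(*a),z))
hsv=cv2.cvtColor(img,cv2.COLOR_BGR2HSV)
for p in [(322,171),(377,177),(387,234),(169,273),(240,195),(397,288)]: print(p,hsv[p[1],p[0]])
E
```

```text
(array([[383.888 ,   0.    , 321.8665],
       [  0.    , 383.888 , 245.4344],
       [  0.    ,   0.    ,   1.    ]]), array([[-0.2338, -0.9316, -0.2785,  0.0825],
       [ 0.9723, -0.2232, -0.0697, -0.6733],
       [ 0.0027, -0.287 ,  0.9579,  0.3839],
       [ 0.    ,  0.    ,  0.    ,  1.    ]]))
cam in tool [ 0.0764  0.0008 -0.1582] [[ 0.0013  0.9579  0.2871]
 [ 1.     -0.0009 -0.0016]
 [-0.0012  0.2871 -0.9579]]
cupA [0.6755 0.1662 0.058 ] [0.0014149617382462855, 0.0014149617382462748]
cupB [0.6675 0.0634 0.0561] [0.0013721554380160387, 0.001372155438015889]
knobL top [0.4819 0.4549 0.0311] [0.0010596815633719624, 0.001059681563372031]
well f l [0.4875 0.3777 0.049 ] [0.0015480498116052315, 0.0015480498116053215]
well b r [0.419  0.2409 0.0478] [0.0003233006578701297, 0.00032330065787020785]
well nl [0.4184 0.3774 0.0465] [0.002511212881844084, 0.0025112128818441434]
well br [0.4881 0.2397 0.0458] [0.0002899825980825264, 0.00028998259808244006]
div bl [0.6737 0.3659 0.0398] [0.00045096259123989337, 0.0004509625912399581]
div br [0.6621 0.2296 0.0397] [0.00010951962907843079, 0.00010951962907852245]
div nr [0.5906 0.2376 0.0417] [0.0007487410708640114, 0.0007487410708641328]
div nl [0.6045 0.372  0.041 ] [0.0010884494698782633, 0.0010884494698782331]
pl bl [0.581  0.4124 0.0394] [0.0005852681460692326, 0.000585268146068941]
pl br [0.5711 0.2772 0.0404] [0.00059991025993111, 0.0005999102599309212]
pl nr [0.5018 0.2838 0.041 ] [0.0006556039433435887, 0.0006556039433435229]
pl nl [0.5122 0.4181 0.0421] [0.0029139312246690553, 0.0029139312246692414]
cupA [0.6744 0.1656 0.057 ]
cupB [0.666 0.063 0.057]
knobL [0.481  0.4548 0.03  ]
knobR [0.5595 0.0422 0.03  ]
off [0.4579 0.0222 0.023 ]
(322, 171) [ 11 132 178]
(377, 177) [ 11 132 179]
(387, 234) [ 13 158 198]
(169, 273) [ 13 166 195]
(240, 195) [ 19 123 230]
(397, 288) [ 16  78 151]
```

```bash
python3 - <<'E'
from h import *
T,img=load("top0")
tc=lambda u,v:(150+u/2.7,140+v/2.7)
for nm,a,z in [("vbase bl",(401,172),.01),("vbase br",(550,172),.01),("vtop bl",(433,155),.102),("vtop br",(515,155),.102),("jaw r",(538,282),.13),("jaw l",(401,282),.13),("handle",(548,465),.06),("log near tip",(680,85),.04),("log low",(730,117),.04),("log2",(752,190),.075),("log3",(742,310),.075)]: print(nm,plane(T,tc(*a),z))
print(rel((0.6,0.04,0.28),-np.pi/2))
E
```

```text
vbase bl [0.6215 0.2141 0.01  ]
vbase br [0.6226 0.1061 0.01  ]
vtop bl [0.6143 0.1855 0.102 ]
vtop br [0.6148 0.1322 0.102 ]
jaw r [0.529  0.1172 0.13  ]
jaw l [0.5278 0.202  0.13  ]
handle [0.4151 0.1075 0.06  ]
log near tip [0.6795 0.0168 0.04  ]
log low [ 0.6568 -0.0178  0.04  ]
log2 [ 0.5986 -0.0254  0.075 ]
log3 [ 0.5185 -0.018   0.075 ]
(array([-1.1856,  1.148 , -0.107 ]), array([ 0.0002,  0.0001, -0.2126]))
```

```bash
python3 -m crank '[{"slide":[-1,0.97,-0.09],"turn":[0,0,-0.2126],"fingers":1},{"slide":[-1,0.97,-0.09],"turn":[0,0,-0.2126],"fingers":1},{"slide":[-1,0.97,-0.09],"turn":[0,0,-0.2126],"fingers":1},{"slide":[-1,0.97,-0.09],"turn":[0,0,-0.2126],"fingers":1},{"slide":[-1,0.97,-0.09],"turn":[0,0,-0.2126],"fingers":1}]' 30
cat > r.py <<'E'
from h import *
import sys
a=list(map(float,sys.argv[1:]))
print(get_state()["t"],*pose()[:1],get_state()["ee_rot"],*rel(a[:3],np.radians(a[3])))
E
python3 r.py .6 .04 .28 -90
```

```text
t: 0.52
eef_pos: [0.2688, -0.4792, 0.2396]
ee_rot: [3.141, 0.0, -2.276]
force: [1.7, 0.0, -0.5]
width: 0.0875
0.5167 [ 0.2688 -0.4792  0.2396] [ 3.1409  0.0001 -2.2762] [-1.22    0.1689 -0.0805] [ 0.0001  0.0001 -0.1123]
```

```bash
python3 -m crank '[{"slide":[-1,0.138,-0.07],"turn":[0,0,-0.112]},{"slide":[-1,0.138,-0.07],"turn":[0,0,-0.112]},{"slide":[-1,0.138,-0.07],"turn":[0,0,-0.112]},{"slide":[-1,0.138,-0.07],"turn":[0,0,-0.112]},{"slide":[-1,0.138,-0.07],"turn":[0,0,-0.112]}]'
python3 r.py .6 .04 .28 -90
```

```text
0.5167 [ 0.2688 -0.4792  0.2396] [ 3.1409  0.0001 -2.2762] [-1.22    0.1689 -0.0805] [ 0.0001  0.0001 -0.1123]invalid input at $[0]: expected keys turn, slide, fingers
```

```bash
python3 -m crank '[{"slide":[-1,0.138,-0.07],"turn":[0,0,-0.112],"fingers":1},{"slide":[-1,0.138,-0.07],"turn":[0,0,-0.112],"fingers":1},{"slide":[-1,0.138,-0.07],"turn":[0,0,-0.112],"fingers":1},{"slide":[-1,0.138,-0.07],"turn":[0,0,-0.112],"fingers":1},{"slide":[-1,0.138,-0.07],"turn":[0,0,-0.112],"fingers":1}]'
python3 r.py .6 .04 .28 -90
```

```text
t: 0.93
eef_pos: [0.3817, -0.3045, 0.2545]
ee_rot: [-3.141, 0.0, -1.651]
force: [1.1, -0.2, -1.3]
width: 0.0873
0.9333 [ 0.3817 -0.3045  0.2545] [-3.1414  0.0001 -1.6507] [-0.7216 -0.3802 -0.0508] [-0.      0.     -0.0127]
```

```bash
python3 -m crank '[{"slide":[-0.72,-0.38,-0.05],"turn":[0,0,-0.0127],"fingers":1},{"slide":[-0.72,-0.38,-0.05],"turn":[0,0,-0.0127],"fingers":1},{"slide":[-0.72,-0.38,-0.05],"turn":[0,0,-0.0127],"fingers":1},{"slide":[-0.72,-0.38,-0.05],"turn":[0,0,-0.0127],"fingers":1},{"slide":[-0.72,-0.38,-0.05],"turn":[0,0,-0.0127],"fingers":1}]'
python3 r.py .6 .04 .28 -90
```

```text
t: 1.35
eef_pos: [0.4942, -0.1294, 0.2674]
ee_rot: [-3.141, 0.0, -1.577]
force: [1.4, -0.9, 0.6]
width: 0.0874
1.35 [ 0.4942 -0.1294  0.2674] [-3.1414  0.0002 -1.5767] [-0.3401 -0.2096 -0.0252] [-0.      0.     -0.0009]
```

```bash
python3 -m crank '[{"slide":[-0.34,-0.21,-0.025],"turn":[0,0,-0.001],"fingers":1},{"slide":[-0.34,-0.21,-0.025],"turn":[0,0,-0.001],"fingers":1},{"slide":[-0.34,-0.21,-0.025],"turn":[0,0,-0.001],"fingers":1},{"slide":[-0.34,-0.21,-0.025],"turn":[0,0,-0.001],"fingers":1},{"slide":[-0.34,-0.21,-0.025],"turn":[0,0,-0.001],"fingers":1}]'
python3 r.py .6 .04 .28 -90; python3 - <<'E'
from h import *
snap("wrist","w1")
E
```

```text
t: 1.77
eef_pos: [0.6008, 0.0405, 0.2794]
ee_rot: [3.141, 0.0, -1.57]
force: [0.8, -0.9, -0.3]
width: 0.0878
1.7667 [0.6008 0.0405 0.2794] [ 3.1413  0.     -1.5697] [ 0.001   0.0016 -0.0012] [0.0001 0.     0.0002]
```

View pics/w1.png

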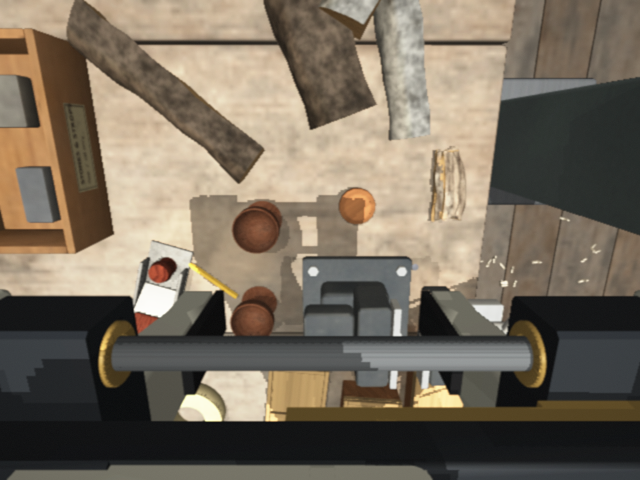

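```bash
python3 - <<'E'
from h import *
_,w=load("w1")
cv2.imwrite("pics/w1c.png",cv2.resize(w[140:345,215:475],None,fx=2.9,fy=2.9,interpolation=cv2.INTER_CUBIC))
E
```

```text
(no output)
```

View pics/w1c.png

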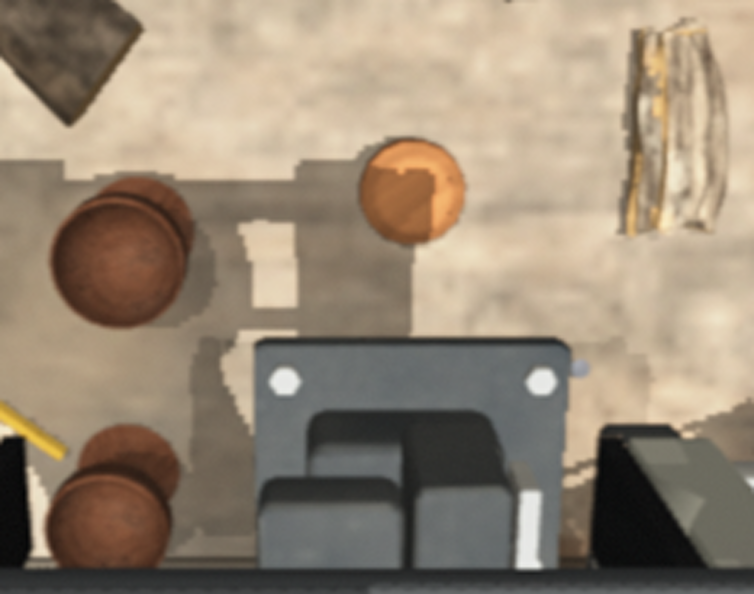

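```bash
python3 - <<'E'
from h import *
W,_=load("w1");T,_=load("top0");S,_=load("scene0")
tc=lambda u,v:(150+u/2.7,140+v/2.7); sc=lambda u,v:(150+u/3.1,190+v/3.1); wc=lambda u,v:(215+u/2.9,140+v/2.9)
print("B",*tri([(T,tc(616,97)),(W,wc(120,260))]),plane(W,wc(120,260),.057))
print("B3",*tri([(T,tc(616,97)),(W,wc(120,260)),(S,sc(425,48))]))
print("A",*tri([(T,tc(467,84)),(W,wc(109,524))]),plane(W,wc(109,524),.057))
print("A3",*tri([(T,tc(467,84)),(W,wc(109,524)),(S,sc(346,107))]))
print("kR",*tri([(T,tc(642,256)),(W,wc(412,191))]),plane(W,wc(412,191),.03))
print("off",*tri([(T,tc(670,403)),(W,wc(672,130))]),plane(W,wc(672,130),.023))
for p in [(632,28),(706,22),(625,235),(712,232)]: print(plane(W,wc(*p),.023))
x,r=pose()
print("rim B width", np.linalg.norm(plane(W,wc(52,260),.05)-plane(W,wc(188,260),.05)))
print(rel((.6665,.0635,.20),-np.pi/2))
E
```

```text
B [0.6685 0.0627 0.0516] [0.0011004878426627428, 0.001100487842662832] [0.6686 0.0617 0.057 ]
B3 [0.6683 0.0626 0.0553] [0.001794866383953799, 0.0008180572472269868, 0.0012027390741454628]
A [0.6767 0.166  0.0543] [0.001498525935734906, 0.001498525935734703] [0.6776 0.165  0.057 ]
A3 [0.6766 0.1655 0.057 ] [0.0020893670714553438, 0.0011766071085100927, 0.0010892657233526626]
kR [0.5619 0.0424 0.0225] [0.0016697040748305512, 0.0016697040748304172] [0.5639 0.042  0.03  ]
off [0.4595 0.0212 0.0031] [0.002124172096142969, 0.0021241720961428846] [0.4674 0.0201 0.023 ]
[ 0.4854 -0.0166  0.023 ]
[ 0.4588 -0.0188  0.023 ]
[0.4815 0.0601 0.023 ]
[0.4484 0.0589 0.023 ]
rim B width 0.04883801678080943
(array([-0.0386, -0.1259,  0.1577]), array([-0.0001,  0.    ,  0.0005]))
```

```bash
python3 -m crank '[{"slide":[-0.044,-0.134,0.02],"turn":[0,0,0],"fingers":1},{"slide":[-0.044,-0.134,0.07],"turn":[0,0,0],"fingers":1},{"slide":[-0.044,-0.134,0.15],"turn":[0,0,0],"fingers":1},{"slide":[-0.044,-0.134,0.23],"turn":[0,0,0],"fingers":1},{"slide":[-0.044,-0.134,0.31],"turn":[0,0,0],"fingers":1}]' 30
python3 r.py .668 .0625 .029 -90;
```

```text
t: 2.23
eef_pos: [0.6666, 0.0599, 0.1223]
ee_rot: [3.141, -0.0, -1.571]
force: [0.0, 0.1, 0.2]
width: 0.0878
2.2333 [0.6666 0.0599 0.1223] [ 3.1408 -0.     -1.5707] [-0.0052 -0.0029  0.1865] [ 0.0001 -0.      0.    ]
```

```bash
python3 -m crank '[{"slide":[-0.002,0,0.06],"turn":[0,0,0],"fingers":1},{"slide":[-0.002,0,0.12],"turn":[0,0,0],"fingers":1},{"slide":[-0.002,0,0.16],"turn":[0,0,0],"fingers":1},{"slide":[-0.002,0,0.184],"turn":[0,0,0],"fingers":1},{"slide":[-0.002,0,0.184],"turn":[0,0,0],"fingers":1}]' 30
python3 r.py .668 .0625 .029 -90;
```

```text
t: 2.65
eef_pos: [0.6648, 0.0602, 0.0293]
ee_rot: [3.136, -0.002, -1.571]
force: [0.1, 0.2, 0.1]
width: 0.0875
2.65 [0.6648 0.0602 0.0293] [ 3.1363 -0.0016 -1.5712] [-0.0047 -0.0063  0.0007] [ 0.0008 -0.0002 -0.0001]
```

```bash
python3 -m crank '[{"slide":[-0.004,-0.005,0],"turn":[0,0,0],"fingers":1},{"slide":[-0.004,-0.005,0],"turn":[0,0,0],"fingers":-1},{"slide":[-0.004,-0.005,0],"turn":[0,0,0],"fingers":-1},{"slide":[-0.004,-0.005,0],"turn":[0,0,0],"fingers":-1},{"slide":[-0.004,-0.005,0],"turn":[0,0,0],"fingers":-1}]' 25
python3 -m crank '[{"slide":[0,0,0],"turn":[0,0,0],"fingers":-1},{"slide":[0,0,0],"turn":[0,0,0],"fingers":-1},{"slide":[0,0,0],"turn":[0,0,0],"fingers":-1}]' 25
```

```text
t: 3.07
eef_pos: [0.6699, 0.0631, 0.034]
ee_rot: [-3.14, 0.001, -1.571]
force: [0.7, -0.2, 0.3]
width: 0.0665
t: 3.32
eef_pos: [0.6694, 0.0628, 0.0329]
ee_rot: [-3.141, 0.0, -1.571]
force: [0.9, 0.3, 2.5]
width: 0.0464
```

```bash
python3 -m crank '[{"slide":[0,0,0],"turn":[0,0,0],"fingers":-1},{"slide":[0,0,-0.02],"turn":[0,0,0],"fingers":-1},{"slide":[0,0,-0.06],"turn":[0,0,0],"fingers":-1},{"slide":[0,0,-0.12],"turn":[0,0,0],"fingers":-1},{"slide":[0,0,-0.20],"turn":[0,0,0],"fingers":-1}]' 25
python3 -m crank '[{"slide":[0,0,-0.08],"turn":[0,0,0],"fingers":-1},{"slide":[0,0,-0.16],"turn":[0,0,0],"fingers":-1},{"slide":[0,0,-0.24],"turn":[0,0,0],"fingers":-1},{"slide":[0,0,-0.24],"turn":[0,0,0],"fingers":-1}]' 25
python3 - <<'E'
from h import *
snap("scene","s1");
T,_=load("top0");S,_=load("scene0")
c=lambda k:None
# board centres
tc=lambda u,v:(150+u/2.7,140+v/2.7); sc=lambda u,v:(150+u/3.1,190+v/3.1)
wells=[((205,402),(503,365)),((301,404),(570,303))]
for a in [(205,402),(301,404)]: print(plane(T,tc(*a),.048))
E
```

```text
t: 3.73
eef_pos: [0.6674, 0.0623, 0.1314]
ee_rot: [3.136, -0.001, -1.571]
force: [1.1, -0.5, -0.2]
width: 0.0463
t: 4.07
eef_pos: [0.673, 0.0629, 0.2637]
ee_rot: [-3.127, 0.002, -1.57]
force: [1.0, -0.1, 1.2]
width: 0.0465
[0.4526 0.3412 0.048 ]
[0.4524 0.2752 0.048 ]
```

View pics/s1.png

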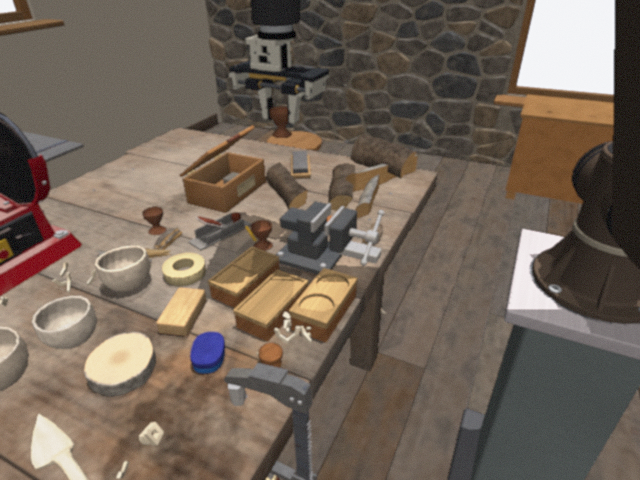

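```bash
python3 -m crank '[{"slide":[-0.558,0.43,0],"turn":[0,0,0],"fingers":-1},{"slide":[-0.558,0.43,0],"turn":[0,0,0],"fingers":-1},{"slide":[-0.558,0.43,0],"turn":[0,0,0],"fingers":-1},{"slide":[-0.558,0.43,0],"turn":[0,0,0],"fingers":-1},{"slide":[-0.558,0.43,0],"turn":[0,0,0],"fingers":-1}]' 25
python3 r.py .453 .342 .2 -90
```

```text
t: 4.53
eef_pos: [0.5404, 0.2286, 0.2524]
ee_rot: [3.141, -0.0, -1.571]
force: [-0.1, 2.0, 0.2]
width: 0.0466
4.5333 [0.5404 0.2286 0.2524] [ 3.1409 -0.0003 -1.5714] [-0.2267  0.1749  0.1048] [ 0.0001 -0.     -0.0001]
```

```bash
python3 -m crank '[{"slide":[-0.07,0.055,0],"turn":[0,0,0],"fingers":-1},{"slide":[-0.14,0.11,0],"turn":[0,0,0],"fingers":-1},{"slide":[-0.2267,0.175,0.02],"turn":[0,0,0],"fingers":-1},{"slide":[-0.2267,0.175,0.08],"turn":[0,0,0],"fingers":-1},{"slide":[-0.2267,0.175,0.15],"turn":[0,0,0],"fingers":-1}]' 25
python3 -m crank '[{"slide":[0,0,0.06],"turn":[0,0,0],"fingers":-1},{"slide":[0,0,0.08],"turn":[0,0,0],"fingers":-1},{"slide":[0,0,0.08],"turn":[0,0,0],"fingers":-1},{"slide":[0,0,0.08],"turn":[0,0,0],"fingers":-1}]' 25
python3 r.py .453 .342 .074 -90
python3 - <<'E'
from h import *
snap("wrist","w2");snap("top","t2")
E
```

```text
t: 4.95
eef_pos: [0.4531, 0.3451, 0.1788]
ee_rot: [-3.139, 0.005, -1.567]
force: [1.1, -0.4, -1.8]
width: 0.0467
t: 5.28
eef_pos: [0.4552, 0.3411, 0.1383]
ee_rot: [-3.141, -0.001, -1.571]
force: [0.6, -0.0, 0.9]
width: 0.0463
5.2833 [0.4552 0.3411 0.1383] [-3.1413 -0.0007 -1.5707] [-0.0018  0.0044  0.1287] [-0.     -0.0001  0.    ]
```

View pics/w2.png

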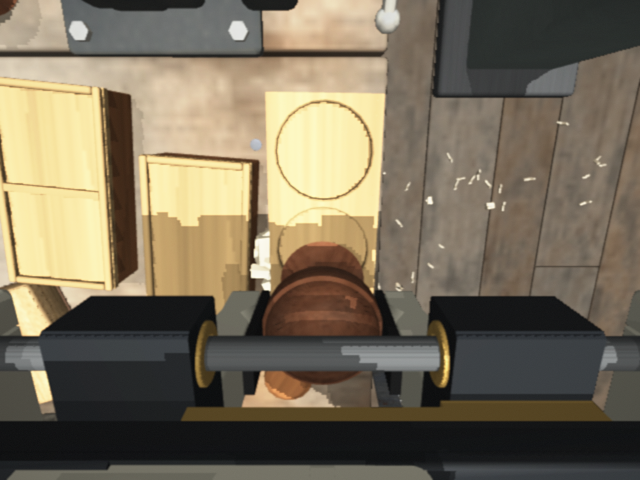

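```bash
python3 - <<'E'
from h import *
W,_=load("w2"); T,_=load("top0")
tc=lambda u,v:(150+u/2.7,140+v/2.7)
print(plane(W,(324,150),.048),plane(W,(322,248),.048), *tri([(W,(324,150)),(T,tc(301,404))]))
E
```

```text
[0.4549 0.2766 0.048 ] [0.4561 0.3411 0.048 ] [0.4537 0.2774 0.0337] [0.001155012593574014, 0.0011550125935742331]
```

```bash
python3 -m crank '[{"slide":[-0.001,0.004,0.05],"turn":[0,0,0],"fingers":-1},{"slide":[-0.001,0.004,0.09],"turn":[0,0,0],"fingers":-1},{"slide":[-0.001,0.004,0.115],"turn":[0,0,0],"fingers":-1},{"slide":[-0.001,0.004,0.115],"turn":[0,0,0],"fingers":-1},{"slide":[-0.001,0.004,0.115],"turn":[0,0,0],"fingers":-1}]' 25
python3 -m crank '[{"slide":[0,0,0],"turn":[0,0,0],"fingers":-1},{"slide":[0,0,0],"turn":[0,0,0],"fingers":-1}]'
python3 r.py .453 .342 .074 -90
```

```text
t: 5.8
eef_pos: [0.4534, 0.342, 0.0815]
ee_rot: [-3.141, 0.001, -1.571]
force: [0.5, 0.8, -0.2]
width: 0.0464
t: 5.97
eef_pos: [0.4535, 0.3425, 0.082]
ee_rot: [-3.14, 0.002, -1.571]
force: [0.4, -1.7, -0.2]
width: 0.0461
5.9667 [0.4535 0.3425 0.082 ] [-3.1397  0.0023 -1.5707] [0.0011 0.0011 0.0159] [-0.0003  0.0004  0.    ]
```

```bash
python3 -m crank '[{"slide":[0,0,0.006],"turn":[0,0,0],"fingers":-1},{"slide":[0,0,0.012],"turn":[0,0,0],"fingers":-1},{"slide":[0,0,0.015],"turn":[0,0,0],"fingers":-1},{"slide":[0,0,0.015],"turn":[0,0,0],"fingers":-1},{"slide":[0,0,0.015],"turn":[0,0,0],"fingers":-1}]' 25
python3 -m crank '[{"slide":[0,0,0],"turn":[0,0,0],"fingers":-1},{"slide":[0,0,0],"turn":[0,0,0],"fingers":-1}]'
```

```text
t: 6.38
eef_pos: [0.4528, 0.3418, 0.0729]
ee_rot: [-3.141, 0.0, -1.57]
force: [0.0, -0.7, 2.7]
width: 0.0464
t: 6.55
eef_pos: [0.4528, 0.3418, 0.0729]
ee_rot: [-3.141, 0.0, -1.571]
force: [-1.3, -0.1, 4.1]
width: 0.0465
```

```bash
python3 -m crank '[{"slide":[0,0,0],"turn":[0,0,0],"fingers":0.8},{"slide":[0,0,0],"turn":[0,0,0],"fingers":0.8},{"slide":[0,0,0],"turn":[0,0,0],"fingers":1},{"slide":[0,0,0],"turn":[0,0,0],"fingers":1},{"slide":[0,0,0],"turn":[0,0,0],"fingers":1}]' 25
python3 -m crank '[{"slide":[0,0,0],"turn":[0,0,0],"fingers":1},{"slide":[0,0,-0.05],"turn":[0,0,0],"fingers":1},{"slide":[0,0,-0.13],"turn":[0,0,0],"fingers":1},{"slide":[0,0,-0.21],"turn":[0,0,0],"fingers":1},{"slide":[0,0,-0.29],"turn":[0,0,0],"fingers":1}]' 25
python3 r.py .677 .166 .21 -180
python3 r.py .677 .166 .21 0
```

```text
t: 6.97
eef_pos: [0.4526, 0.3416, 0.0725]
ee_rot: [3.141, -0.0, -1.571]
force: [0.2, -0.2, 0.6]
width: 0.0746
t: 7.38
eef_pos: [0.4524, 0.3412, 0.2192]
ee_rot: [3.141, -0.001, -1.571]
force: [0.9, 1.9, 0.1]
width: 0.0878
7.3833 [0.4524 0.3412 0.2192] [ 3.1411 -0.0008 -1.5707] [ 0.3504 -0.4492  0.0185] [-0.     -0.0002  0.25  ]
7.3833 [0.4524 0.3412 0.2192] [ 3.1411 -0.0008 -1.5707] [ 0.3504 -0.4492  0.0185] [ 0.0002 -0.     -0.25  ]
```

```bash
python3 -m crank '[{"slide":[0.35,-0.449,0],"turn":[0,0,0.25],"fingers":1},{"slide":[0.35,-0.449,0],"turn":[0,0,0.25],"fingers":1},{"slide":[0.35,-0.449,0],"turn":[0,0,0.25],"fingers":1},{"slide":[0.35,-0.449,0],"turn":[0,0,0.25],"fingers":1},{"slide":[0.35,-0.449,0],"turn":[0,0,0.25],"fingers":1}]' 25
python3 r.py .677 .166 .21 -180
```

```text
t: 7.8
eef_pos: [0.6182, 0.2123, 0.2179]
ee_rot: [-3.142, 0.0, -2.201]
force: [-0.0, 1.4, -0.1]
width: 0.0873
7.8 [0.6182 0.2123 0.2179] [-3.1416  0.0005 -2.2013] [ 0.0055 -0.1496  0.0158] [0.     0.0001 0.1496]
```

```bash
python3 -m crank '[{"slide":[0.0055,-0.15,0],"turn":[0,0,0.1496],"fingers":1},{"slide":[0.0055,-0.15,0],"turn":[0,0,0.1496],"fingers":1},{"slide":[0.0055,-0.15,0],"turn":[0,0,0.1496],"fingers":1},{"slide":[0.0055,-0.15,0],"turn":[0,0,0.1496],"fingers":1},{"slide":[0.0055,-0.15,0],"turn":[0,0,0.1496],"fingers":1}]' 25
python3 -m crank '[{"slide":[0,0,0],"turn":[0,0,0.053],"fingers":1},{"slide":[0,0,0],"turn":[0,0,0.053],"fingers":1},{"slide":[0,0,0],"turn":[0,0,0.053],"fingers":1},{"slide":[0,0,0],"turn":[0,0,0.053],"fingers":1}]' 25
python3 r.py .677 .166 .13 -180
python3 - <<'E'
from h import *
snap("wrist","w3")
E
```

```text
t: 8.22
eef_pos: [0.6766, 0.1664, 0.2167]
ee_rot: [-3.141, -0.001, -2.829]
force: [-0.1, 0.7, -0.3]
width: 0.0879
t: 8.55
eef_pos: [0.6761, 0.1674, 0.2174]
ee_rot: [-3.141, -0.0, 3.126]
force: [0.2, -0.6, -0.4]
width: 0.0877
8.55 [0.6761 0.1674 0.2174] [-3.1415 -0.0004  3.1255] [-0.0019 -0.0028  0.1748] [-0.     -0.0001 -0.0026]
```

View pics/w3.png

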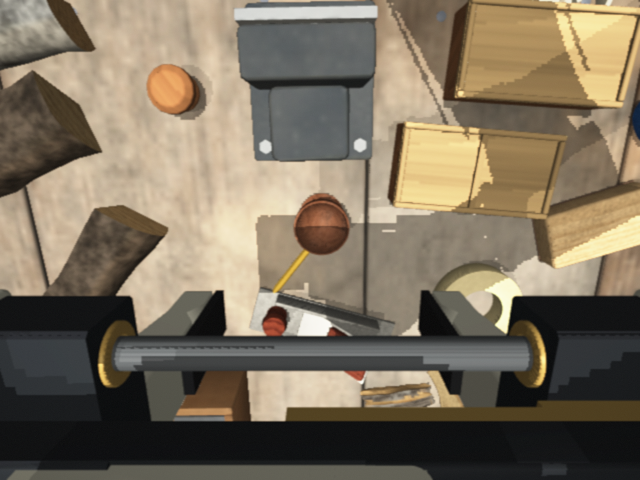

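```bash
python3 - <<'E'
from h import *
W,_=load("w3");T,_=load("top0")
tc=lambda u,v:(150+u/2.7,140+v/2.7)
print("A",plane(W,(322,222),.057),*tri([(T,tc(467,84)),(W,(322,222))]))
print("kR",plane(W,(171,89),.030),*tri([(T,tc(642,256)),(W,(171,89))]))
E
```

```text
A [0.6741 0.1692 0.057 ] [0.6834 0.168  0.0209] [0.001462915669829525, 0.0014629156698294083]
kR [0.5643 0.0444 0.03  ] [0.5622 0.0399 0.0157] [0.0010039468477444126, 0.0010039468477443764]
```

```bash
python3 -m crank '[{"slide":[0.001,0,0.07],"turn":[0,0,-0.0026],"fingers":1},{"slide":[0.001,0,0.15],"turn":[0,0,-0.0026],"fingers":1},{"slide":[0.001,0,0.23],"turn":[0,0,-0.0026],"fingers":1},{"slide":[0.001,0,0.31],"turn":[0,0,-0.0026],"fingers":1},{"slide":[0.001,0,0.35],"turn":[0,0,-0.0026],"fingers":1}]' 25
python3 -m crank '[{"slide":[0,0,0.022],"turn":[0,0,0],"fingers":1},{"slide":[0,0,0.022],"turn":[0,0,0],"fingers":1}]' 25
python3 r.py .6755 .167 .031 -180
```

```text
t: 9.02
eef_pos: [0.6729, 0.1664, 0.0374]
ee_rot: [-3.14, -0.006, -3.135]
force: [-0.6, -0.1, -0.9]
width: 0.0877
t: 9.18
eef_pos: [0.6742, 0.1668, 0.0288]
ee_rot: [-3.14, -0.004, -3.135]
force: [0.3, -0.2, -0.1]
width: 0.0878
9.1833 [0.6742 0.1668 0.0288] [-3.1395 -0.0042 -3.1354] [-0.0025  0.0004 -0.0045] [-0.0003 -0.0007  0.001 ]
```

```bash
python3 -m crank '[{"slide":[-0.001,0,-0.001],"turn":[0,0,0],"fingers":-1},{"slide":[-0.001,0,-0.001],"turn":[0,0,0],"fingers":-1},{"slide":[-0.001,0,-0.001],"turn":[0,0,0],"fingers":-1},{"slide":[-0.001,0,-0.001],"turn":[0,0,0],"fingers":-1},{"slide":[-0.001,0,-0.001],"turn":[0,0,0],"fingers":-1}]' 25
python3 -m crank '[{"slide":[0,0,0],"turn":[0,0,0],"fingers":-1},{"slide":[0,0,0],"turn":[0,0,0],"fingers":-1},{"slide":[0,0,0],"turn":[0,0,0],"fingers":-1},{"slide":[0,0,0],"turn":[0,0,0],"fingers":-1}]' 25
```

```text
t: 9.6
eef_pos: [0.6768, 0.1678, 0.0337]
ee_rot: [3.141, 0.002, -3.137]
force: [-0.3, -0.1, -0.1]
width: 0.0599
t: 9.93
eef_pos: [0.6765, 0.1675, 0.0327]
ee_rot: [3.142, 0.001, -3.137]
force: [-0.6, -1.2, 3.0]
width: 0.0461
```

```bash
python3 -m crank '[{"slide":[0,0,-0.02],"turn":[0,0,0],"fingers":-1},{"slide":[0,0,-0.08],"turn":[0,0,0],"fingers":-1},{"slide":[0,0,-0.16],"turn":[0,0,0],"fingers":-1},{"slide":[0,0,-0.24],"turn":[0,0,0],"fingers":-1},{"slide":[0,0,-0.32],"turn":[0,0,0],"fingers":-1}]' 25
python3 -m crank '[{"slide":[0,0,-0.08],"turn":[0,0,0],"fingers":-1},{"slide":[0,0,-0.12],"turn":[0,0,0],"fingers":-1},{"slide":[0,0,-0.12],"turn":[0,0,0],"fingers":-1}]' 25
python3 r.py .453 .276 .25 -90
```

```text
t: 10.35
eef_pos: [0.6757, 0.1673, 0.1942]
ee_rot: [-3.141, -0.001, -3.137]
force: [1.4, 0.9, -1.2]
width: 0.0463
t: 10.6
eef_pos: [0.6784, 0.1681, 0.2599]
ee_rot: [3.138, 0.01, -3.137]
force: [1.0, 0.2, 0.7]
width: 0.0466
10.6 [0.6784 0.1681 0.2599] [ 3.1381  0.0095 -3.1369] [0.4499 0.2179 0.0163] [-0.0007  0.0016 -0.2492]
```

```bash
python3 -m crank '[{"slide":[0.448,0.218,0],"turn":[0,0,-0.2492],"fingers":-1},{"slide":[0.448,0.218,0],"turn":[0,0,-0.2492],"fingers":-1},{"slide":[0.448,0.218,0],"turn":[0,0,-0.2492],"fingers":-1},{"slide":[0.448,0.218,0],"turn":[0,0,-0.2492],"fingers":-1},{"slide":[0.448,0.218,0],"turn":[0,0,-0.2492],"fingers":-1}]' 25
python3 r.py .453 .276 .20 -90
```

```text
t: 11.02
eef_pos: [0.4864, 0.2579, 0.252]
ee_rot: [3.141, -0.001, -2.507]
force: [0.6, 2.2, -1.1]
width: 0.0469
11.0167 [0.4864 0.2579 0.252 ] [ 3.1414 -0.0006 -2.5068] [0.0323 0.0687 0.104 ] [ 0.0001 -0.0001 -0.149 ]
```

```bash
python3 -m crank '[{"slide":[0.0323,0.0687,0],"turn":[0,0,-0.149],"fingers":-1},{"slide":[0.0323,0.0687,0],"turn":[0,0,-0.149],"fingers":-1},{"slide":[0.0323,0.0687,0],"turn":[0,0,-0.149],"fingers":-1},{"slide":[0.0323,0.0687,0],"turn":[0,0,-0.149],"fingers":-1},{"slide":[0.0323,0.0687,0],"turn":[0,0,-0.149],"fingers":-1}]' 25
python3 r.py .453 .276 .20 -90
python3 -m crank '[{"slide":[0,0,0],"turn":[0,0,-0.05],"fingers":-1},{"slide":[0,0,0],"turn":[0,0,-0.05],"fingers":-1},{"slide":[0,0,0.06],"turn":[0,0,-0.05],"fingers":-1},{"slide":[0,0,0.14],"turn":[0,0,-0.05],"fingers":-1},{"slide":[0,0,0.2],"turn":[0,0,-0.05],"fingers":-1}]' 25
python3 r.py .453 .276 .074 -90
```

```text
t: 11.43
eef_pos: [0.4544, 0.2763, 0.2525]
ee_rot: [3.141, 0.0, -1.88]
force: [-0.2, -0.1, 0.1]
width: 0.0463
11.4333 [0.4544 0.2763 0.2525] [ 3.1413  0.0002 -1.8802] [0.0014 0.0025 0.1049] [ 0.      0.     -0.0492]
t: 11.85
eef_pos: [0.4543, 0.2757, 0.1506]
ee_rot: [3.141, 0.001, -1.573]
force: [-1.7, -0.1, -1.3]
width: 0.0465
11.85 [0.4543 0.2757 0.1506] [ 3.141   0.0006 -1.5733] [-0.0006  0.0026  0.1531] [ 0.0001  0.0001 -0.0004]
```

```bash
python3 -m crank '[{"slide":[0,0.002,0.05],"turn":[0,0,0],"fingers":-1},{"slide":[0,0.002,0.1],"turn":[0,0,0],"fingers":-1},{"slide":[0,0.002,0.13],"turn":[0,0,0],"fingers":-1},{"slide":[0,0.002,0.13],"turn":[0,0,0],"fingers":-1},{"slide":[0,0.002,0.13],"turn":[0,0,0],"fingers":-1}]' 25
python3 -m crank '[{"slide":[0,0,0],"turn":[0,0,0],"fingers":-1},{"slide":[0,0,0],"turn":[0,0,0],"fingers":-1}]' 25
python3 r.py .453 .276 .073 -90
```

```text
t: 12.27
eef_pos: [0.4539, 0.2757, 0.0869]
ee_rot: [3.14, -0.002, -1.573]
force: [0.0, -0.3, -0.4]
width: 0.0464
t: 12.43
eef_pos: [0.4549, 0.2769, 0.0887]
ee_rot: [-3.14, 0.002, -1.573]
force: [0.1, -0.5, 0.0]
width: 0.0465
12.4333 [0.4549 0.2769 0.0887] [-3.14    0.0018 -1.573 ] [0.0019 0.0038 0.0314] [-0.0003  0.0003 -0.0004]
```

```bash
python3 -m crank '[{"slide":[0.001,0.003,0.01],"turn":[0,0,0],"fingers":-1},{"slide":[0.001,0.003,0.02],"turn":[0,0,0],"fingers":-1},{"slide":[0.001,0.003,0.027],"turn":[0,0,0],"fingers":-1},{"slide":[0.001,0.003,0.03],"turn":[0,0,0],"fingers":-1},{"slide":[0.001,0.003,0.03],"turn":[0,0,0],"fingers":-1}]' 25
python3 -m crank '[{"slide":[0,0,0],"turn":[0,0,0],"fingers":-1},{"slide":[0,0,0],"turn":[0,0,0],"fingers":-1}]' 25
```

```text
t: 12.85
eef_pos: [0.4527, 0.2756, 0.0725]
ee_rot: [3.142, -0.0, -1.573]
force: [-3.3, -0.5, 5.4]
width: 0.0463
t: 13.02
eef_pos: [0.4526, 0.2757, 0.0725]
ee_rot: [-3.142, -0.0, -1.573]
force: [-2.6, -0.6, 5.3]
width: 0.0466
```

```bash
python3 -m crank '[{"slide":[0,0,0],"turn":[0,0,0],"fingers":0.8},{"slide":[0,0,0],"turn":[0,0,0],"fingers":0.8},{"slide":[0,0,0],"turn":[0,0,0],"fingers":1},{"slide":[0,0,0],"turn":[0,0,0],"fingers":1},{"slide":[0,0,0],"turn":[0,0,0],"fingers":1}]' 25
python3 -m crank '[{"slide":[0,0,0],"turn":[0,0,0],"fingers":1},{"slide":[0,0,-0.05],"turn":[0,0,0],"fingers":1},{"slide":[0,0,-0.13],"turn":[0,0,0],"fingers":1},{"slide":[0,0,-0.21],"turn":[0,0,0],"fingers":1},{"slide":[0,0,-0.29],"turn":[0,0,0],"fingers":1}]' 25
python3 r.py .48 .455 .22 -90
python3 - <<'E'
from h import *
T,_=load("top0")
for p,z in [((120,262),.02),((137,262),.02),((127,300),.02),((160,322),.03),((175,222),.03),((155,236),.03)]: print(p,plane(T,p,z))
E
```

```text
t: 13.43
eef_pos: [0.4527, 0.2756, 0.072]
ee_rot: [3.141, -0.0, -1.573]
force: [-0.4, 0.4, -0.3]
width: 0.074
t: 13.85
eef_pos: [0.4524, 0.2751, 0.2187]
ee_rot: [3.141, -0.001, -1.573]
force: [0.8, 0.6, -0.1]
width: 0.0874
13.85 [0.4524 0.2751 0.2187] [ 3.141  -0.0009 -1.5732] [-0.3598 -0.0544 -0.0029] [ 0.0001 -0.0001 -0.0004]
(120, 262) [0.501  0.5571 0.02  ]
(137, 262) [0.5015 0.5237 0.02  ]
(127, 300) [0.4284 0.5382 0.02  ]
(160, 322) [0.3889 0.4677 0.03  ]
(175, 222) [0.5791 0.4501 0.03  ]
(155, 236) [0.5514 0.4875 0.03  ]
```

```bash
python3 -m crank '[{"slide":[-0.36,-0.0544,0],"turn":[0,0,0],"fingers":0.65},{"slide":[-0.36,-0.0544,0],"turn":[0,0,0],"fingers":0.65},{"slide":[-0.36,-0.0544,0],"turn":[0,0,0],"fingers":0.65},{"slide":[-0.36,-0.0544,0],"turn":[0,0,0],"fingers":0.65},{"slide":[-0.36,-0.0544,0],"turn":[0,0,0],"fingers":0.65}]' 25
python3 -m crank '[{"slide":[0,0,0],"turn":[0,0,0],"fingers":0.65},{"slide":[0,0,0],"turn":[0,0,0],"fingers":0.65}]' 25
python3 - <<'E'
from h import *
snap("wrist","w4");snap("top","t4")
E
python3 r.py .48 .455 .22 -90
```

```text
t: 14.27
eef_pos: [0.4807, 0.4599, 0.2162]
ee_rot: [-3.141, 0.0, -1.572]
force: [0.9, -1.0, -0.0]
width: 0.0726
t: 14.43
eef_pos: [0.48, 0.4562, 0.2159]
ee_rot: [3.141, -0.002, -1.572]
force: [0.1, 0.2, 0.8]
width: 0.0722
14.5333 [0.4801 0.4549 0.2169] [ 3.1411 -0.0007 -1.5733] [-0.0002  0.0003 -0.0062] [ 0.0001 -0.0001 -0.0004]
```

View pics/w4.png

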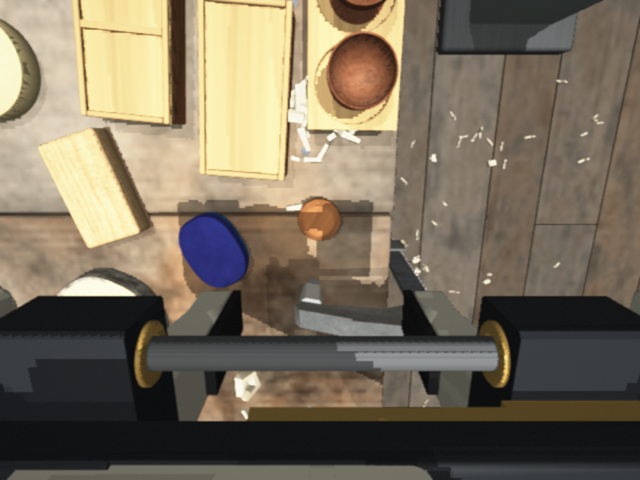

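View pics/t4.png

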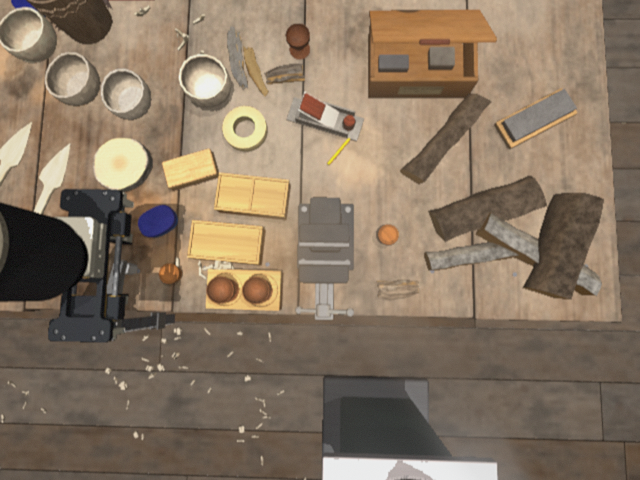

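```bash
python3 - <<'E'
from h import *
W,_=load("w4");T,_=load("top0");S,_=load("scene0")
tc=lambda u,v:(150+u/2.7,140+v/2.7); sc=lambda u,v:(150+u/3.1,190+v/3.1)
print("L",plane(W,(320,219),.032),*tri([(T,tc(53,359)),(W,(320,219)),(S,sc(375,496))]))
E
python3 r.py .482 .4545 .008 -90
```

```text
L [0.4825 0.4571 0.032 ] [0.482  0.4557 0.0317] [0.001815233297242225, 0.0014657655190528657, 0.0005862866100815021]
14.5333 [0.4801 0.4549 0.2169] [ 3.1411 -0.0007 -1.5733] [ 0.0005 -0.0039  0.4178] [ 0.0001 -0.0001 -0.0004]
```

```bash
python3 -m crank '[{"slide":[-0.0015,-0.004,0.08],"turn":[0,0,0],"fingers":0.65},{"slide":[-0.0015,-0.004,0.16],"turn":[0,0,0],"fingers":0.65},{"slide":[-0.0015,-0.004,0.24],"turn":[0,0,0],"fingers":0.65},{"slide":[-0.0015,-0.004,0.32],"turn":[0,0,0],"fingers":0.65},{"slide":[-0.0015,-0.004,0.38],"turn":[0,0,0],"fingers":0.65}]' 25
python3 -m crank '[{"slide":[0,0,0.005],"turn":[0,0,0],"fingers":0.65},{"slide":[0,0,0.01],"turn":[0,0,0],"fingers":0.65},{"slide":[0,0,0.01],"turn":[0,0,0],"fingers":0.65},{"slide":[0,0,0.01],"turn":[0,0,0],"fingers":0.65}]' 25
python3 r.py .482 .4555 .008 -90
```

```text
t: 14.95
eef_pos: [0.4817, 0.4541, 0.025]
ee_rot: [3.14, -0.001, -1.575]
force: [0.5, 0.2, 0.3]
width: 0.0726
t: 15.28
eef_pos: [0.4835, 0.4575, 0.025]
ee_rot: [-3.139, 0.003, -1.573]
force: [-0.3, -0.2, -0.3]
width: 0.0725
15.2833 [0.4835 0.4575 0.025 ] [-3.1392  0.0032 -1.573 ] [0.0042 0.0031 0.034 ] [-0.0004  0.0005 -0.0004]
```

```bash
python3 -m crank '[{"slide":[0.002,0.002,0.008],"turn":[0,0,0],"fingers":0.65},{"slide":[0.002,0.002,0.016],"turn":[0,0,0],"fingers":0.65},{"slide":[0.002,0.002,0.024],"turn":[0,0,0],"fingers":0.65},{"slide":[0.002,0.002,0.03],"turn":[0,0,0],"fingers":0.65},{"slide":[0.002,0.002,0.03],"turn":[0,0,0],"fingers":0.65}]' 25
python3 -m crank '[{"slide":[0,0,0],"turn":[0,0,0],"fingers":0.65},{"slide":[0,0,0],"turn":[0,0,0],"fingers":0.65}]' 25
python3 r.py .482 .4555 .008 -90
```

```text
t: 15.7
eef_pos: [0.481, 0.455, 0.0065]
ee_rot: [3.141, -0.001, -1.573]
force: [0.4, 0.2, -0.7]
width: 0.0725
t: 15.87
eef_pos: [0.4814, 0.4554, 0.0071]
ee_rot: [-3.142, -0.0, -1.573]
force: [0.3, -0.3, -0.1]
width: 0.0724
15.8667 [0.4814 0.4554 0.0071] [-3.1416 -0.0001 -1.5731] [-0.0002 -0.0012 -0.0017] [-0.     -0.     -0.0004]
```

```bash
python3 -m crank '[{"slide":[0,0,-0.002],"turn":[0,0,0],"fingers":-1},{"slide":[0,0,-0.002],"turn":[0,0,0],"fingers":-1},{"slide":[0,0,-0.002],"turn":[0,0,0],"fingers":-1},{"slide":[0,0,-0.002],"turn":[0,0,0],"fingers":-1},{"slide":[0,0,-0.002],"turn":[0,0,0],"fingers":-1}]' 25
python3 -m crank '[{"slide":[0,0,0],"turn":[0,0,0],"fingers":-1},{"slide":[0,0,0],"turn":[0,0,0],"fingers":-1},{"slide":[0,0,0],"turn":[0,0,0],"fingers":-1},{"slide":[0,0,0],"turn":[0,0,0],"fingers":-1}]' 25
python3 r.py .482 .4555 .008 -90
```

```text
t: 16.28
eef_pos: [0.4814, 0.4554, 0.0082]
ee_rot: [-3.142, 0.0, -1.573]
force: [-0.2, 0.4, 0.4]
width: 0.0447
t: 16.62
eef_pos: [0.4814, 0.4554, 0.0082]
ee_rot: [-3.142, 0.0, -1.573]
force: [0.3, -0.0, 0.8]
width: 0.0385
16.6167 [0.4814 0.4554 0.0082] [-3.1415  0.0001 -1.5732] [-0.0002 -0.0013  0.0005] [-0.      0.     -0.0004]
```

```bash
python3 -m crank '[{"slide":[0,0,-0.02],"turn":[0,0,0],"fingers":-1},{"slide":[0,0,-0.08],"turn":[0,0,0],"fingers":-1},{"slide":[0,0,-0.16],"turn":[0,0,0],"fingers":-1},{"slide":[0,0,-0.24],"turn":[0,0,0],"fingers":-1},{"slide":[0,0,-0.32],"turn":[0,0,0],"fingers":-1}]' 25
python3 - <<'E'
from h import *
T,_=load("top0");W3,i3=load("w3");W4,i4=load("w4")
tc=lambda u,v:(150+u/2.7,140+v/2.7)
for nm,cs in [("div",[(187,90),(377,107),(363,207),(174,186)]),("pl",[(116,218),(306,234),(293,333),(103,318)]),("well",[(155,352),(355,353),(350,455),(152,455)])]:
    z=.048 if nm=="well" else .044
    P=np.array([plane(T,tc(*c),z) for c in cs]); c=P.mean(0); a=(P[0]+P[3]-P[1]-P[2])[:2]; a/=np.linalg.norm(a)
    print(nm,c,"yaxis",a,"yaw",np.degrees(np.arctan2(-a[0],a[1])),"bays",c[:2]+.033*a,c[:2]-.033*a)
cv2.imwrite("pics/w3c.png",cv2.resize(i3[105:225,380:580],None,fx=3.8,fy=3.8,interpolation=cv2.INTER_CUBIC))
E
python3 r.py .635 .334 .2 -95
```

```text
t: 17.03
eef_pos: [0.4811, 0.4549, 0.1706]
ee_rot: [3.142, -0.0, -1.573]
force: [1.2, 1.8, 0.4]
width: 0.0383
div [0.6314 0.3003 0.044 ] yaxis [0.0913 0.9958] yaw -5.239119343590984 bays [0.6344 0.3332] [0.6284 0.2675]
pl [0.54   0.3465 0.044 ] yaxis [0.0675 0.9977] yaw -3.8686750614271754 bays [0.5423 0.3795] [0.5378 0.3136]
well [0.4522 0.3084 0.048 ] yaxis [-0.0151  0.9999] yaw 0.86239313526261 bays [0.4517 0.3414] [0.4527 0.2754]
17.0333 [0.4811 0.4549 0.1706] [ 3.1416 -0.0004 -1.5731] [ 0.241  -0.3083 -0.0588] [ 0.     -0.0001  0.0135]
```

View pics/w3c.png

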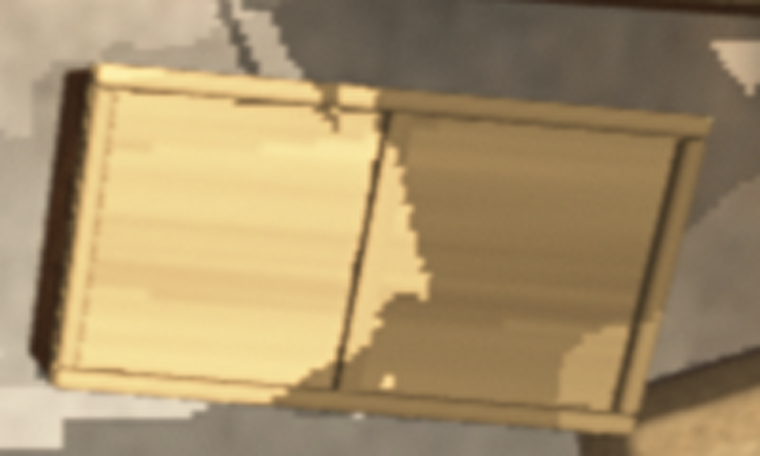

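```bash
python3 - <<'E'
from h import *
W,_=load("w3");T,_=load("top0")
P=np.array([plane(W,(380+u/3.8,105+v/3.8),.044) for u,v in [(95,65),(712,118),(635,430),(52,385)]]);print(P,P.mean(0))
tc=lambda u,v:(150+u/2.7,140+v/2.7)
for (u,v),t in zip([(95,65),(712,118),(635,430),(52,385)],[(363,207),(174,186),(187,90),(377,107)]): print(*tri([(W,(380+u/3.8,105+v/3.8)),(T,tc(*t))]))
E
```

```text
[[0.5939 0.2387 0.044 ]
 [0.6069 0.3742 0.044 ]
 [0.6766 0.3681 0.044 ]
 [0.664  0.2321 0.044 ]] [0.6353 0.3033 0.044 ]
[0.5929 0.2403 0.0287] [0.0016310916294793297, 0.0016310916294793828]
[0.6047 0.3711 0.0466] [0.002452860333025867, 0.0024528603330260003]
[0.6725 0.363  0.0514] [0.002300843129083908, 0.0023008431290837995]
[0.6614 0.2299 0.0485] [0.0020369450617873184, 0.0020369450617873353]
```

```bash
python3 -m crank '[{"slide":[0.24,-0.308,-0.1],"turn":[0,0,0.0135],"fingers":-1},{"slide":[0.24,-0.308,-0.1],"turn":[0,0,0.0135],"fingers":-1},{"slide":[0.24,-0.308,-0.1],"turn":[0,0,0.0135],"fingers":-1},{"slide":[0.24,-0.308,-0.1],"turn":[0,0,0.0135],"fingers":-1},{"slide":[0.24,-0.308,-0.1],"turn":[0,0,0.0135],"fingers":-1}]' 25
python3 -m crank '[{"slide":[0,0,0],"turn":[0,0,0],"fingers":-1},{"slide":[0,0,0],"turn":[0,0,0],"fingers":-1}]' 25
python3 r.py .635 .334 .06 -95
```

```text
t: 17.45
eef_pos: [0.6367, 0.3331, 0.2201]
ee_rot: [-3.141, 0.001, -1.658]
force: [0.1, 0.8, -0.1]
width: 0.0388
t: 17.62
eef_pos: [0.6365, 0.3332, 0.219]
ee_rot: [-3.141, 0.001, -1.661]
force: [-1.1, 0.1, -0.1]
width: 0.0384
17.6167 [0.6365 0.3332 0.219 ] [-3.141   0.0006 -1.6613] [-0.0011  0.0033  0.318 ] [-0.0001  0.0001 -0.0005]
```

```bash
python3 -m crank '[{"slide":[-0.001,0.001,0.07],"turn":[0,0,0],"fingers":-1},{"slide":[-0.001,0.001,0.15],"turn":[0,0,0],"fingers":-1},{"slide":[-0.001,0.001,0.23],"turn":[0,0,0],"fingers":-1},{"slide":[-0.001,0.001,0.28],"turn":[0,0,0],"fingers":-1},{"slide":[-0.001,0.001,0.3],"turn":[0,0,0],"fingers":-1}]' 25
python3 -m crank '[{"slide":[0,0,0],"turn":[0,0,0],"fingers":-1},{"slide":[0,0,0],"turn":[0,0,0],"fingers":-1},{"slide":[0,0,0],"turn":[0,0,0],"fingers":-1}]' 25
python3 r.py .636 .3345 .0475 -95; python3 - <<'E'
from h import *
snap("wrist","w5")
E
```

```text
t: 18.03
eef_pos: [0.6311, 0.3345, 0.0632]
ee_rot: [3.136, -0.005, -1.658]
force: [-0.5, -1.2, -0.8]
width: 0.039
t: 18.28
eef_pos: [0.6357, 0.3368, 0.0708]
ee_rot: [-3.139, 0.002, -1.657]
force: [-0.7, -0.3, -0.5]
width: 0.0385
18.2833 [0.6357 0.3368 0.0708] [-3.1387  0.0022 -1.657 ] [ 0.0047 -0.0009  0.0467] [-0.0005  0.0004  0.0002]
```

View pics/w5.png

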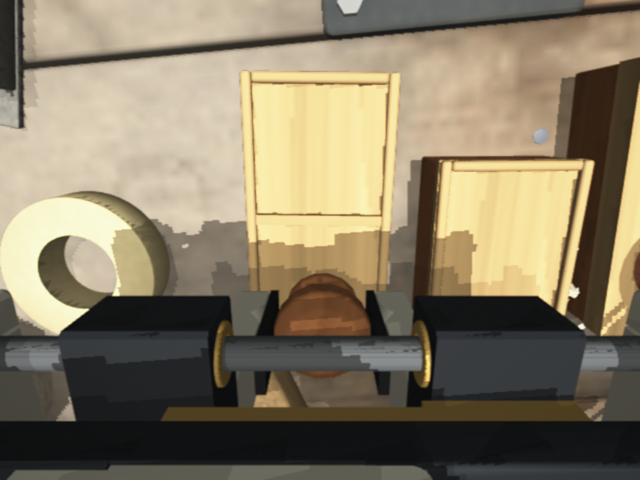

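```bash
python3 - <<'E'
from h import *
W,_=load("w5")
P=np.array([plane(W,p,.044) for p in [(242,74),(399,73)]]);print(P)
Q=np.array([plane(W,p,.044) for p in [(255,214),(383,215)]]);print(Q)
a=Q.mean(0)-P.mean(0);print(np.linalg.norm(a),a/np.linalg.norm(a)); 
E
```

```text
[[0.6633 0.2339 0.044 ]
 [0.594  0.2395 0.044 ]]
[[0.6661 0.2972 0.044 ]
 [0.6035 0.303  0.044 ]]
0.06371949275855107 [0.0969 0.9953 0.    ]
```

```bash
python3 -m crank '[{"slide":[0.002,0,0.01],"turn":[0,0,0],"fingers":-1},{"slide":[0.002,0,0.02],"turn":[0,0,0],"fingers":-1},{"slide":[0.002,0,0.03],"turn":[0,0,0],"fingers":-1},{"slide":[0.002,0,0.035],"turn":[0,0,0],"fingers":-1},{"slide":[0.002,0,0.035],"turn":[0,0,0],"fingers":-1}]' 25
python3 -m crank '[{"slide":[0,0,0],"turn":[0,0,0],"fingers":-1},{"slide":[0,0,0],"turn":[0,0,0],"fingers":-1},{"slide":[0,0,0],"turn":[0,0,0],"fingers":-1}]' 25
```

```text
t: 18.75
eef_pos: [0.634, 0.3341, 0.0496]
ee_rot: [3.14, -0.001, -1.658]
force: [-0.4, 0.1, -0.8]
width: 0.039
t: 19.0
eef_pos: [0.6347, 0.3346, 0.0509]
ee_rot: [-3.141, 0.0, -1.658]
force: [-0.3, -0.3, 0.3]
width: 0.0386
```

```bash
python3 -m crank '[{"slide":[0,-0.002,0.003],"turn":[0,0,0],"fingers":-1},{"slide":[0,-0.002,0.006],"turn":[0,0,0],"fingers":-1},{"slide":[0,-0.002,0.007],"turn":[0,0,0],"fingers":-1},{"slide":[0,-0.002,0.007],"turn":[0,0,0],"fingers":-1},{"slide":[0,-0.002,0.007],"turn":[0,0,0],"fingers":-1}]' 25
```

```text
t: 19.42
eef_pos: [0.6356, 0.3344, 0.0472]
ee_rot: [-3.141, 0.0, -1.658]
force: [-0.3, -0.3, 0.2]
width: 0.0385
```

```bash
python3 -m crank '[{"slide":[0,0,0],"turn":[0,0,0],"fingers":0.5},{"slide":[0,0,0],"turn":[0,0,0],"fingers":0.5},{"slide":[0,0,0],"turn":[0,0,0],"fingers":0.5},{"slide":[0,0,0],"turn":[0,0,0],"fingers":0.5},{"slide":[0,0,0],"turn":[0,0,0],"fingers":0.5}]' 25
python3 -m crank '[{"slide":[0,0,-0.02],"turn":[0,0,0],"fingers":0.5},{"slide":[0,0,-0.1],"turn":[0,0,0],"fingers":0.5},{"slide":[0,0,-0.18],"turn":[0,0,0],"fingers":0.5},{"slide":[0,0,-0.26],"turn":[0,0,0],"fingers":0.5},{"slide":[0,0,-0.34],"turn":[0,0,0],"fingers":0.5}]' 25
python3 r.py .561 .042 .22 -90
```

```text
t: 19.83
eef_pos: [0.6355, 0.3344, 0.0471]
ee_rot: [3.142, -0.0, -1.658]
force: [0.3, 0.6, -0.3]
width: 0.0642
t: 20.25
eef_pos: [0.6353, 0.3341, 0.2201]
ee_rot: [-3.141, 0.0, -1.658]
force: [0.2, 0.3, 0.4]
width: 0.0657
20.25 [0.6353 0.3341 0.2201] [-3.1411  0.0002 -1.6579] [0.595  0.0972 0.    ] [-0.0001  0.     -0.0139]
```

```bash
python3 -m crank '[{"slide":[0.595,0.095,0],"turn":[0,0,-0.0139],"fingers":0.65},{"slide":[0.595,0.095,0],"turn":[0,0,-0.0139],"fingers":0.65},{"slide":[0.595,0.095,0],"turn":[0,0,-0.0139],"fingers":0.65},{"slide":[0.595,0.095,0],"turn":[0,0,-0.0139],"fingers":0.65},{"slide":[0.595,0.095,0],"turn":[0,0,-0.0139],"fingers":0.65}]' 25
python3 r.py .5625 .0425 .22 -90
```

```text
t: 20.67
eef_pos: [0.584, 0.1306, 0.2183]
ee_rot: [-3.141, 0.0, -1.57]
force: [0.7, -0.0, -0.7]
width: 0.0722
20.6667 [0.584  0.1306 0.2183] [-3.1406  0.0005 -1.5702] [ 0.1763  0.0431 -0.0036] [-0.0002  0.0001  0.0001]
```

```bash
python3 -m crank '[{"slide":[0.17,0.043,0],"turn":[0,0,0],"fingers":0.65},{"slide":[0.17,0.043,0],"turn":[0,0,0],"fingers":0.65},{"slide":[0.17,0.043,0],"turn":[0,0,0],"fingers":0.65},{"slide":[0.17,0.043,0],"turn":[0,0,0],"fingers":0.65},{"slide":[0.17,0.043,0],"turn":[0,0,0],"fingers":0.65}]' 25
python3 - <<'E'
from h import *
snap("wrist","w6");snap("top","t6")
E
python3 r.py .5625 .0425 .02 -90
```

```text
t: 21.08
eef_pos: [0.5636, 0.047, 0.2182]
ee_rot: [-3.14, 0.001, -1.572]
force: [-0.0, -0.8, -0.6]
width: 0.0723
21.1833 [0.5638 0.0481 0.2176] [-3.1409  0.0003 -1.5701] [0.0114 0.0029 0.3951] [-0.0001  0.      0.0001]
```

View pics/w6.png

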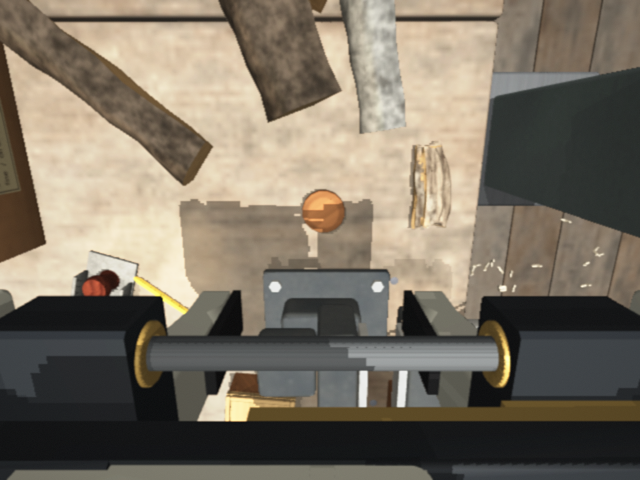

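View pics/t6.png

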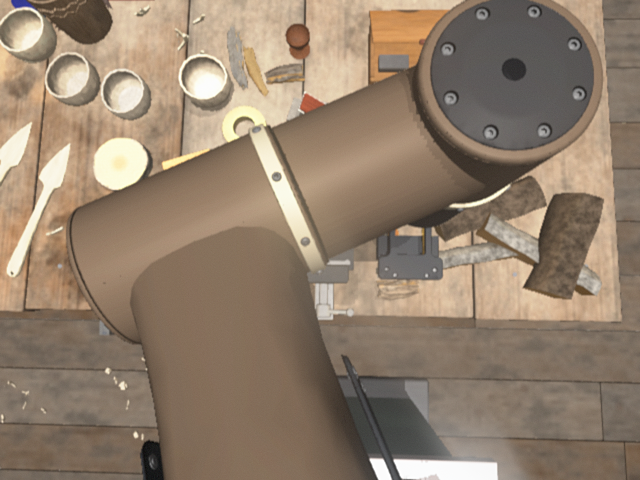

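```bash
python3 - <<'E'
from h import *
W,i=load("w6");T,_=load("top0");W1,_=load("w1")
tc=lambda u,v:(150+u/2.7,140+v/2.7); wc=lambda u,v:(215+u/2.9,140+v/2.9)
print(plane(W,(323,211),.032),*tri([(W,(323,211)),(T,tc(642,256)),(W1,wc(412,191))]))
cv2.imwrite("pics/w6c.png",cv2.resize(i[120:250,380:480],None,fx=4.5,fy=4.5,interpolation=cv2.INTER_CUBIC))
E
```

```text
[0.5639 0.0414 0.032 ] [0.5625 0.0426 0.0233] [0.0014665044718462968, 0.002399904208400177, 0.0009681756896158208]
```

View pics/w6c.png

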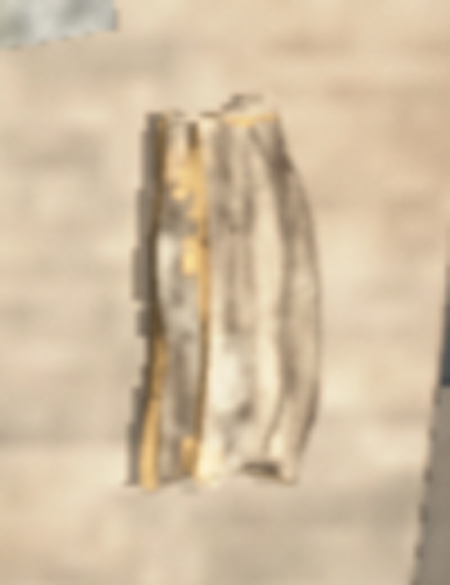

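```bash
python3 -m crank '[{"slide":[0.012,0.0015,0.07],"turn":[0,0,0],"fingers":0.65},{"slide":[0.012,0.0015,0.15],"turn":[0,0,0],"fingers":0.65},{"slide":[0.012,0.0015,0.23],"turn":[0,0,0],"fingers":0.65},{"slide":[0.012,0.0015,0.31],"turn":[0,0,0],"fingers":0.65},{"slide":[0.012,0.0015,0.36],"turn":[0,0,0],"fingers":0.65}]' 25
python3 -m crank '[{"slide":[0,0,0.01],"turn":[0,0,0],"fingers":0.65},{"slide":[0,0,0.02],"turn":[0,0,0],"fingers":0.65},{"slide":[0,0,0.025],"turn":[0,0,0],"fingers":0.65},{"slide":[0,0,0.025],"turn":[0,0,0],"fingers":0.65}]' 25
python3 r.py .563 .042 .008 -90
```

```text
t: 21.6
eef_pos: [0.561, 0.0421, 0.0333]
ee_rot: [3.138, -0.001, -1.57]
force: [-0.6, -0.7, -0.2]
width: 0.0726
t: 21.93
eef_pos: [0.5637, 0.0421, 0.0258]
ee_rot: [-3.14, 0.001, -1.57]
force: [0.6, 0.7, 0.4]
width: 0.0722
21.9333 [0.5637 0.0421 0.0258] [-3.1398  0.0005 -1.5697] [0.0003 0.0015 0.0355] [-0.0003  0.0001  0.0002]
```

```bash
python3 -m crank '[{"slide":[0,0,0.01],"turn":[0,0,0],"fingers":0.65},{"slide":[0,0,0.02],"turn":[0,0,0],"fingers":0.65},{"slide":[0,0,0.028],"turn":[0,0,0],"fingers":0.65},{"slide":[0,0,0.034],"turn":[0,0,0],"fingers":0.65},{"slide":[0,0,0.034],"turn":[0,0,0],"fingers":0.65}]' 25
python3 -m crank '[{"slide":[0,0,0],"turn":[0,0,0],"fingers":-1},{"slide":[0,0,0],"turn":[0,0,0],"fingers":-1},{"slide":[0,0,0],"turn":[0,0,0],"fingers":-1},{"slide":[0,0,0],"turn":[0,0,0],"fingers":-1},{"slide":[0,0,0],"turn":[0,0,0],"fingers":-1}]' 25
python3 -m crank '[{"slide":[0,0,0],"turn":[0,0,0],"fingers":-1},{"slide":[0,0,0],"turn":[0,0,0],"fingers":-1},{"slide":[0,0,0],"turn":[0,0,0],"fingers":-1},{"slide":[0,0,0],"turn":[0,0,0],"fingers":-1}]' 25
```

```text
t: 22.35
eef_pos: [0.5623, 0.0411, 0.0072]
ee_rot: [3.141, -0.0, -1.571]
force: [-0.0, 0.2, -0.3]
width: 0.0724
t: 22.77
eef_pos: [0.5627, 0.0413, 0.0078]
ee_rot: [-3.141, 0.0, -1.571]
force: [0.2, 0.0, 0.1]
width: 0.0442
t: 23.1
eef_pos: [0.5627, 0.0413, 0.0078]
ee_rot: [-3.141, -0.0, -1.571]
force: [-0.4, 0.2, 0.9]
width: 0.0384
```

```bash
python3 -m crank '[{"slide":[0,0,-0.02],"turn":[0,0,0],"fingers":-1},{"slide":[0,0,-0.08],"turn":[0,0,0],"fingers":-1},{"slide":[0,0,-0.16],"turn":[0,0,0],"fingers":-1},{"slide":[0,0,-0.24],"turn":[0,0,0],"fingers":-1},{"slide":[0,0,-0.32],"turn":[0,0,0],"fingers":-1}]' 25
python3 -m crank '[{"slide":[0,0,-0.08],"turn":[0,0,0],"fingers":-1},{"slide":[0,0,-0.16],"turn":[0,0,0],"fingers":-1},{"slide":[0,0,-0.16],"turn":[0,0,0],"fingers":-1}]' 25
python3 r.py .630 .2695 .23 -95
```

```text
t: 23.52
eef_pos: [0.562, 0.041, 0.1701]
ee_rot: [3.141, -0.0, -1.571]
force: [0.7, 0.8, -0.7]
width: 0.0384
t: 23.77
eef_pos: [0.5662, 0.0416, 0.2576]
ee_rot: [-3.128, 0.003, -1.57]
force: [1.7, -0.1, 0.4]
width: 0.0385
23.7667 [0.5662 0.0416 0.2576] [-3.128   0.0026 -1.5696] [-0.4554 -0.1273  0.0582] [-0.0021  0.0005  0.0141]
```

```bash
python3 -m crank '[{"slide":[-0.456,-0.13,0],"turn":[0,0,0.014],"fingers":-1},{"slide":[-0.456,-0.13,0],"turn":[0,0,0.014],"fingers":-1},{"slide":[-0.456,-0.13,0],"turn":[0,0,0.014],"fingers":-1},{"slide":[-0.456,-0.13,0],"turn":[0,0,0.014],"fingers":-1},{"slide":[-0.456,-0.13,0],"turn":[0,0,0.014],"fingers":-1}]' 25
python3 r.py .630 .2695 .23 -95
```

```text
t: 24.18
eef_pos: [0.6197, 0.2434, 0.2483]
ee_rot: [-3.141, 0.0, -1.659]
force: [0.7, 0.1, 0.2]
width: 0.0385
24.1833 [0.6197 0.2434 0.2483] [-3.1412  0.0004 -1.6589] [-0.0539 -0.0159  0.0367] [-0.0001  0.0001 -0.0001]
```

```bash
python3 -m crank '[{"slide":[-0.053,-0.0155,0],"turn":[0,0,0],"fingers":-1},{"slide":[-0.053,-0.0155,0.06],"turn":[0,0,0],"fingers":-1},{"slide":[-0.053,-0.0155,0.14],"turn":[0,0,0],"fingers":-1},{"slide":[-0.053,-0.0155,0.22],"turn":[0,0,0],"fingers":-1},{"slide":[-0.053,-0.0155,0.28],"turn":[0,0,0],"fingers":-1}]' 25
python3 -m crank '[{"slide":[0,0,0.02],"turn":[0,0,0],"fingers":-1},{"slide":[0,0,0.03],"turn":[0,0,0],"fingers":-1},{"slide":[0,0,0.03],"turn":[0,0,0],"fingers":-1},{"slide":[0,0,0.03],"turn":[0,0,0],"fingers":-1}]' 25
python3 r.py .630 .2695 .0472 -95;  python3 - <<'E'
from h import *
snap("wrist","w7");snap("scene","s7")
E
```

```text
t: 24.6
eef_pos: [0.6282, 0.267, 0.1047]
ee_rot: [3.139, -0.001, -1.659]
force: [-0.7, 0.2, -1.0]
width: 0.0386
t: 24.93
eef_pos: [0.631, 0.268, 0.0949]
ee_rot: [-3.139, 0.002, -1.658]
force: [0.3, 0.5, 0.3]
width: 0.0389
24.9333 [0.631  0.268  0.0949] [-3.1391  0.0015 -1.6583] [-0.0027  0.0025  0.0954] [-0.0004  0.0002 -0.    ]
```

View pics/s7.png

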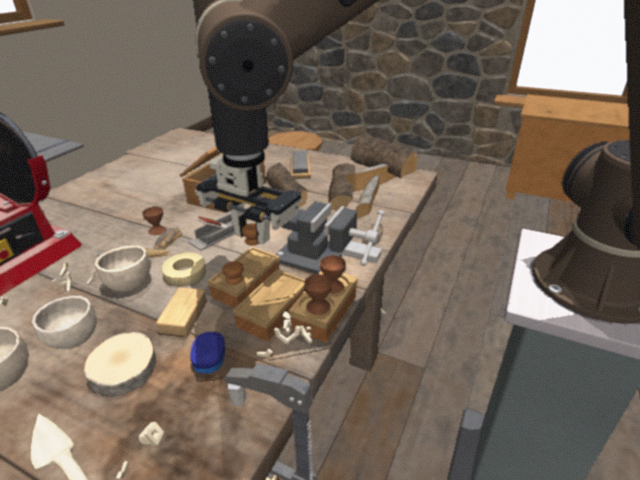

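```bash
python3 -m crank '[{"slide":[-0.003,0.001,0.03],"turn":[0,0,0],"fingers":-1},{"slide":[-0.003,0.001,0.06],"turn":[0,0,0],"fingers":-1},{"slide":[-0.003,0.001,0.075],"turn":[0,0,0],"fingers":-1},{"slide":[-0.003,0.001,0.08],"turn":[0,0,0],"fingers":-1},{"slide":[-0.003,0.001,0.08],"turn":[0,0,0],"fingers":-1}]' 25
python3 -m crank '[{"slide":[0,0,0],"turn":[0,0,0],"fingers":-1},{"slide":[0,0,0],"turn":[0,0,0],"fingers":-1},{"slide":[0,0,0],"turn":[0,0,0],"fingers":-1}]' 25
python3 r.py .630 .2695 .047 -95
```

```text
t: 25.45
eef_pos: [0.6295, 0.2689, 0.053]
ee_rot: [-3.141, -0.0, -1.659]
force: [0.3, 1.0, 0.1]
width: 0.0384
t: 25.7
eef_pos: [0.6299, 0.2693, 0.0537]
ee_rot: [-3.14, 0.001, -1.659]
force: [-0.7, 0.5, -0.6]
width: 0.0386
25.7 [0.6299 0.2693 0.0537] [-3.1404  0.0009 -1.6585] [-0.0005 -0.0002  0.0133] [-0.0002  0.0001 -0.0001]
```

```bash
python3 -m crank '[{"slide":[0,0,0.004],"turn":[0,0,0],"fingers":-1},{"slide":[0,0,0.008],"turn":[0,0,0],"fingers":-1},{"slide":[0,0,0.012],"turn":[0,0,0],"fingers":-1},{"slide":[0,0,0.013],"turn":[0,0,0],"fingers":-1},{"slide":[0,0,0.013],"turn":[0,0,0],"fingers":-1}]' 25
python3 -m crank '[{"slide":[0,0,0],"turn":[0,0,0],"fingers":-1},{"slide":[0,0,0],"turn":[0,0,0],"fingers":-1}]' 25
```

```text
t: 26.12
eef_pos: [0.6294, 0.269, 0.0468]
ee_rot: [-3.141, -0.0, -1.658]
force: [-2.1, -1.0, 4.2]
width: 0.0388
t: 26.28
eef_pos: [0.6295, 0.269, 0.0468]
ee_rot: [-3.141, 0.0, -1.658]
force: [-1.6, -0.6, 4.8]
width: 0.0388
```

Touching the floor; release and lift.

```bash
python3 -m crank '[{"slide":[0,0,0],"turn":[0,0,0],"fingers":0.5},{"slide":[0,0,0],"turn":[0,0,0],"fingers":0.5},{"slide":[0,0,0],"turn":[0,0,0],"fingers":0.5},{"slide":[0,0,0],"turn":[0,0,0],"fingers":0.5},{"slide":[0,0,0],"turn":[0,0,0],"fingers":0.5}]' 25
python3 -m crank '[{"slide":[0,0,-0.02],"turn":[0,0,0],"fingers":0.5},{"slide":[0,0,-0.1],"turn":[0,0,0],"fingers":0.5},{"slide":[0,0,-0.18],"turn":[0,0,0],"fingers":0.5},{"slide":[0,0,-0.26],"turn":[0,0,0],"fingers":0.5},{"slide":[0,0,-0.34],"turn":[0,0,0],"fingers":0.5}]' 25
python3 - <<'E'
from h import *
W,i=load("w6");T,_=load("top0");W1,_=load("w1")
c6=lambda u,v:(380+u/4.5,120+v/4.5); wc=lambda u,v:(215+u/2.9,140+v/2.9);tc=lambda u,v:(150+u/2.7,140+v/2.7)
cs6=[(150,115),(278,112),(148,487),(295,480)]
P=np.array([plane(W,c6(*p),.018) for p in cs6]);print(P,P.mean(0))
P=np.array([plane(W1,wc(*p),.018) for p in [(632,28),(706,22),(625,235),(715,232)]]);print(P,P.mean(0))
P=np.array([plane(T,tc(*p),.018) for p in [(613,380),(722,375),(725,408),(615,425)]]);print(P,P.mean(0))
# top split-line/inner edge points
E
python3 r.py .463 .022 .22 -90
```

```text
t: 26.7
eef_pos: [0.6293, 0.2689, 0.0459]
ee_rot: [3.141, -0.0, -1.659]
force: [0.3, 0.6, -0.3]
width: 0.0639
t: 27.12
eef_pos: [0.6292, 0.2686, 0.219]
ee_rot: [-3.141, 0.0, -1.659]
force: [0.8, 0.3, -0.4]
width: 0.0658
[[ 0.4823 -0.016   0.018 ]
 [ 0.4567 -0.0165  0.018 ]
 [ 0.4774  0.061   0.018 ]
 [ 0.4462  0.0595  0.018 ]] [0.4657 0.022  0.018 ]
[[ 0.484  -0.0164  0.018 ]
 [ 0.4571 -0.0186  0.018 ]
 [ 0.48    0.0613  0.018 ]
 [ 0.4454  0.06    0.018 ]] [0.4666 0.0216 0.018 ]
[[ 0.4733  0.0611  0.018 ]
 [ 0.478  -0.0146  0.018 ]
 [ 0.4552 -0.0165  0.018 ]
 [ 0.4421  0.0597  0.018 ]] [0.4621 0.0224 0.018 ]
27.1167 [0.6292 0.2686 0.219 ] [-3.1412  0.0001 -1.6586] [ 0.5205  0.2878 -0.0022] [-0.0001  0.     -0.014 ]
```

```bash
python3 r.py .4625 .030 .22 -85.4; python3 -m crank '[{"slide":[0.506,0.29,0],"turn":[0,0,-0.0267],"fingers":0.65},{"slide":[0.506,0.29,0],"turn":[0,0,-0.0267],"fingers":0.65},{"slide":[0.506,0.29,0],"turn":[0,0,-0.0267],"fingers":0.65},{"slide":[0.506,0.29,0],"turn":[0,0,-0.0267],"fingers":0.65},{"slide":[0.506,0.29,0],"turn":[0,0,-0.0267],"fingers":0.65}]' 25
python3 r.py .4625 .030 .2 -85.4
```

```text
27.1167 [0.6292 0.2686 0.219 ] [-3.1412  0.0001 -1.6586] [ 0.5047  0.2902 -0.0022] [-0.0001  0.     -0.0268]
t: 27.53
eef_pos: [0.509, 0.0965, 0.2169]
ee_rot: [-3.141, 0.0, -1.491]
force: [0.3, -0.7, 0.3]
width: 0.072
27.5333 [0.509  0.0965 0.2169] [-3.1407  0.0003 -1.4905] [0.1251 0.1034 0.0337] [-0.0001  0.0001 -0.    ]
```

```bash
python3 -m crank '[{"slide":[0.125,0.1034,0],"turn":[0,0,0],"fingers":0.65},{"slide":[0.125,0.1034,0],"turn":[0,0,0],"fingers":0.65},{"slide":[0.125,0.1034,0],"turn":[0,0,0],"fingers":0.65},{"slide":[0.125,0.1034,0],"turn":[0,0,0],"fingers":0.65},{"slide":[0.125,0.1034,0],"turn":[0,0,0],"fingers":0.65}]' 25
python3 r.py .4625 .030 .02 -85.4
python3 - <<'E'
from h import *
snap("wrist","w8")
E
```

```text
t: 27.95
eef_pos: [0.4642, 0.0315, 0.2173]
ee_rot: [-3.139, 0.001, -1.491]
force: [0.3, 0.7, 0.1]
width: 0.0723
27.95 [0.4642 0.0315 0.2173] [-3.1395  0.0007 -1.4914] [0.003  0.0045 0.3946] [-0.0003  0.0001 -0.0001]
```

View pics/w8.png

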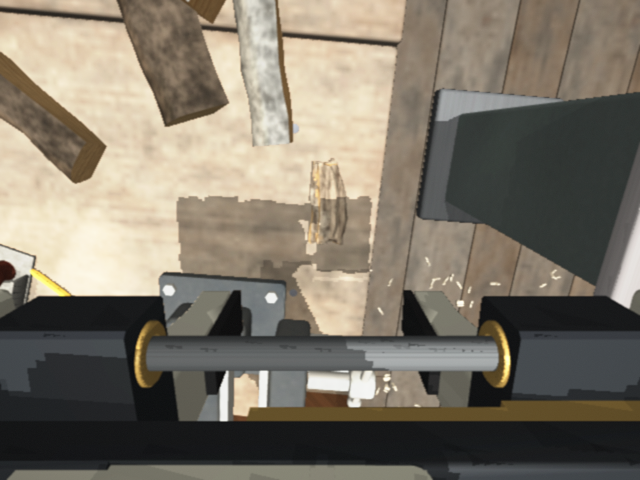

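```bash
python3 - <<'E'
from h import *
W,_=load("w8");W6,_=load("w6");T,_=load("top0")
for p in [(314,160),(336,160),(308,242),(341,243),(326,202),(346,200),(310,200)]: print(p,plane(W,p,.018))
print("log",plane(W,(253,146),.06),plane(W,(290,143),.06),*tri([(W,(253,146)),(W6,(362,132)),(T,(150+752/2.7,140+350/2.7))]),*tri([(W,(253,146)),(W6,(362,132))]))
E
```

```text
(314, 160) [ 0.477  -0.0179  0.018 ]
(336, 160) [ 0.457  -0.0196  0.018 ]
(308, 242) [0.4769 0.0601 0.018 ]
(341, 243) [0.4449 0.0586 0.018 ]
(326, 202) [0.4628 0.0197 0.018 ]
(346, 200) [0.4443 0.0163 0.018 ]
(310, 200) [0.478 0.019 0.018]
log [ 0.5255 -0.0281  0.06  ] [ 0.4962 -0.0327  0.06  ] [ 0.5182 -0.0289  0.0364] [0.011343713953385744, 0.012613753214971823, 0.023708840198585154] [ 0.5304 -0.0272  0.0324] [0.0005929353957033708, 0.000592935395703401]
```

```bash
python3 -m crank '[{"slide":[0.003,0.003,0.07],"turn":[0,0,0],"fingers":0.65},{"slide":[0.003,0.003,0.15],"turn":[0,0,0],"fingers":0.65},{"slide":[0.003,0.003,0.23],"turn":[0,0,0],"fingers":0.65},{"slide":[0.003,0.003,0.31],"turn":[0,0,0],"fingers":0.65},{"slide":[0.003,0.003,0.35],"turn":[0,0,0],"fingers":0.65}]' 30
python3 -m crank '[{"slide":[0,0,0.01],"turn":[0,0,0],"fingers":0.65},{"slide":[0,0,0.02],"turn":[0,0,0],"fingers":0.65},{"slide":[0,0,0.03],"turn":[0,0,0],"fingers":0.65},{"slide":[0,0,0.03],"turn":[0,0,0],"fingers":0.65},{"slide":[0,0,0.03],"turn":[0,0,0],"fingers":0.65}]' 30
python3 r.py .462 .030 .0075 -85.4
```

```text
t: 28.42
eef_pos: [0.4607, 0.0299, 0.0371]
ee_rot: [3.137, -0.001, -1.491]
force: [-0.7, 0.3, -0.7]
width: 0.072
t: 28.83
eef_pos: [0.4633, 0.0305, 0.0272]
ee_rot: [-3.14, 0.001, -1.491]
force: [-0.6, -0.2, 0.6]
width: 0.0718
28.8333 [0.4633 0.0305 0.0272] [-3.1398  0.0006 -1.4905] [0.0007 0.0028 0.0393] [-0.0003  0.0001 -0.    ]
```

```bash
python3 -m crank '[{"slide":[0,0.001,0.01],"turn":[0,0,0],"fingers":0.65},{"slide":[0,0.001,0.02],"turn":[0,0,0],"fingers":0.65},{"slide":[0,0.001,0.03],"turn":[0,0,0],"fingers":0.65},{"slide":[0,0.001,0.038],"turn":[0,0,0],"fingers":0.65},{"slide":[0,0.001,0.038],"turn":[0,0,0],"fingers":0.65}]' 30
python3 -m crank '[{"slide":[0,0,0],"turn":[0,0,0],"fingers":-1},{"slide":[0,0,0],"turn":[0,0,0],"fingers":-1},{"slide":[0,0,0],"turn":[0,0,0],"fingers":-1},{"slide":[0,0,0],"turn":[0,0,0],"fingers":-1},{"slide":[0,0,0],"turn":[0,0,0],"fingers":-1}]' 30
python3 -m crank '[{"slide":[0,0,0],"turn":[0,0,0],"fingers":-1},{"slide":[0,0,0],"turn":[0,0,0],"fingers":-1},{"slide":[0,0,0],"turn":[0,0,0],"fingers":-1},{"slide":[0,0,0],"turn":[0,0,0],"fingers":-1}]' 30
```

```text
t: 29.25
eef_pos: [0.4614, 0.0296, 0.0063]
ee_rot: [3.14, -0.0, -1.491]
force: [0.4, 0.6, 0.4]
width: 0.0724
t: 29.67
eef_pos: [0.462, 0.0299, 0.0073]
ee_rot: [-3.141, 0.0, -1.491]
force: [-0.3, -0.2, 0.1]
width: 0.0446
t: 30.0
eef_pos: [0.4619, 0.0299, 0.0073]
ee_rot: [3.142, -0.0, -1.491]
force: [-0.3, 0.4, 2.8]
width: 0.0353
```

```bash
python3 -m crank '[{"slide":[0,0,-0.01],"turn":[0,0,0],"fingers":-1},{"slide":[0,0,-0.04],"turn":[0,0,0],"fingers":-1},{"slide":[0,0,-0.1],"turn":[0,0,0],"fingers":-1},{"slide":[0,0,-0.18],"turn":[0,0,0],"fingers":-1},{"slide":[0,0,-0.26],"turn":[0,0,0],"fingers":-1}]' 30
python3 -m crank '[{"slide":[0,0,-0.08],"turn":[0,0,0],"fingers":-1},{"slide":[0,0,-0.16],"turn":[0,0,0],"fingers":-1},{"slide":[0,0,-0.2],"turn":[0,0,0],"fingers":-1},{"slide":[0,0,-0.2],"turn":[0,0,0],"fingers":-1}]' 30
python3 - <<'E'
from h import *
snap("wrist","w9")
E
python3 r.py .5405 .3545 .24 -94
```

```text
t: 30.42
eef_pos: [0.461, 0.0294, 0.1385]
ee_rot: [3.14, -0.001, -1.491]
force: [1.4, 0.7, -0.2]
width: 0.0355
t: 30.75
eef_pos: [0.4643, 0.0305, 0.2431]
ee_rot: [-3.132, 0.002, -1.49]
force: [1.4, 0.8, -0.9]
width: 0.0356
30.8 [0.463  0.0303 0.2402] [-3.136   0.0021 -1.4908] [-0.6339 -0.2062  0.0029] [-0.0009  0.0004  0.0238]
```

View pics/w9.png

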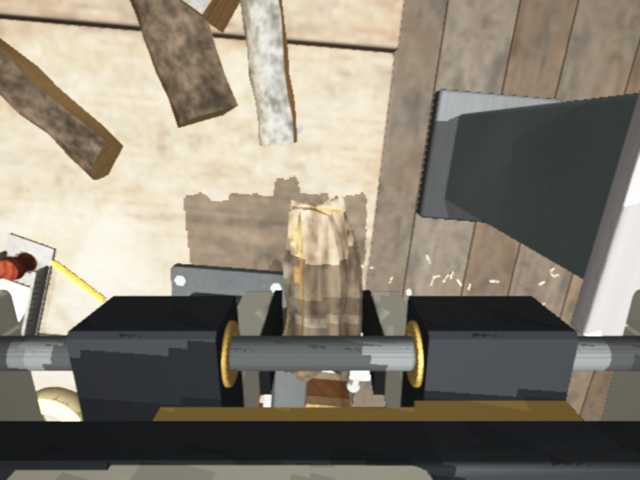

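```bash
python3 -m crank '[{"slide":[-0.636,-0.208,0],"turn":[0,0,0.0238],"fingers":-1},{"slide":[-0.636,-0.208,0],"turn":[0,0,0.0238],"fingers":-1},{"slide":[-0.636,-0.208,0],"turn":[0,0,0.0238],"fingers":-1},{"slide":[-0.636,-0.208,0],"turn":[0,0,0.0238],"fingers":-1},{"slide":[-0.636,-0.208,0],"turn":[0,0,0.0238],"fingers":-1}]' 30
python3 r.py .5415 .3555 .24 -94
```

```text
t: 31.22
eef_pos: [0.5096, 0.2314, 0.2362]
ee_rot: [3.14, -0.001, -1.641]
force: [0.9, -0.4, -0.2]
width: 0.035
31.2167 [0.5096 0.2314 0.2362] [ 3.1403 -0.0009 -1.6408] [-0.252  -0.0463 -0.0078] [ 0.0002 -0.0001 -0.    ]
```

```bash
python3 -m crank '[{"slide":[-0.08,-0.0153,0],"turn":[0,0,0],"fingers":-1},{"slide":[-0.16,-0.03,0],"turn":[0,0,0],"fingers":-1},{"slide":[-0.22,-0.042,0],"turn":[0,0,0],"fingers":-1},{"slide":[-0.25,-0.046,0.04],"turn":[0,0,0],"fingers":-1},{"slide":[-0.25,-0.046,0.1],"turn":[0,0,0],"fingers":-1}]' 30
python3 -m crank '[{"slide":[0,0,0.07],"turn":[0,0,0],"fingers":-1},{"slide":[0,0,0.12],"turn":[0,0,0],"fingers":-1},{"slide":[0,0,0.14],"turn":[0,0,0],"fingers":-1},{"slide":[0,0,0.14],"turn":[0,0,0],"fingers":-1},{"slide":[0,0,0.14],"turn":[0,0,0],"fingers":-1}]' 30
python3 r.py .5415 .3555 .047 -94
python3 - <<'E'
from h import *
snap("wrist","w10");snap("scene","s10")
E
```

```text
t: 31.63
eef_pos: [0.5431, 0.3571, 0.1872]
ee_rot: [-3.139, 0.002, -1.638]
force: [0.4, 0.2, -1.3]
width: 0.0355
t: 32.05
eef_pos: [0.542, 0.3529, 0.1173]
ee_rot: [3.141, -0.001, -1.64]
force: [0.0, 0.2, 0.5]
width: 0.0351
32.05 [0.542  0.3529 0.1173] [ 3.1415 -0.0011 -1.6402] [-0.0053  0.0013  0.1406] [ 0.     -0.0002  0.0001]
```

View pics/w10.png

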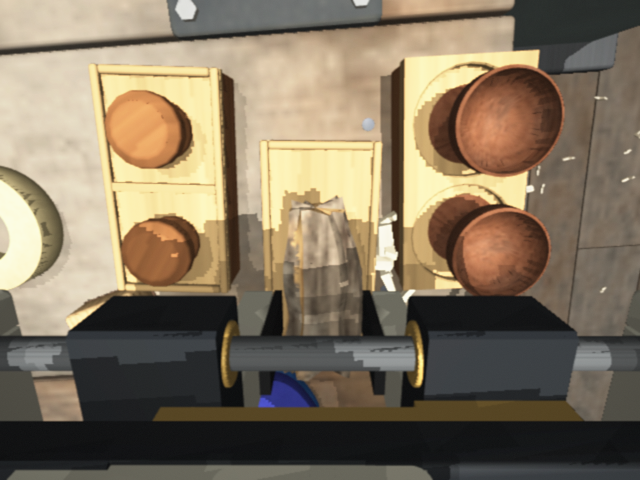

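```bash
python3 - <<'E'
from h import *
W,_=load("w10");T,_=load("top0");S,i=load("s10")
tc=lambda u,v:(150+u/2.7,140+v/2.7)
P=[plane(W,p,.044) for p in [(261,142),(382,142)]];print(P)
print(*tri([(W,(382,142)),(T,tc(293,333))]),*tri([(W,(261,142)),(T,tc(306,234))]))
n=(P[0]+P[1])/2; print("tray centre",n+.068*np.array([.0675,.998,0]))
# held piece near end at bottom z approx TCP-.007+.02
print("piece end",[plane(W,p,.13) for p in [(290,208),(344,200)]])
cv2.imwrite("pics/s10c.png",cv2.resize(i[230:360,180:380],None,fx=3.8,fy=3.8,interpolation=cv2.INTER_CUBIC))
E
```

```text
[array([0.5734, 0.2808, 0.044 ]), array([0.5031, 0.2856, 0.044 ])]
[0.5015 0.2856 0.0318] [0.0004958192042411772, 0.0004958192042412332] [0.5761 0.2812 0.0151] [0.0017566356018454898, 0.001756635601845327]
tray centre [0.5429 0.351  0.044 ]
piece end [array([0.5518, 0.3044, 0.13  ]), array([0.5309, 0.3027, 0.13  ])]
```

View pics/s10c.png

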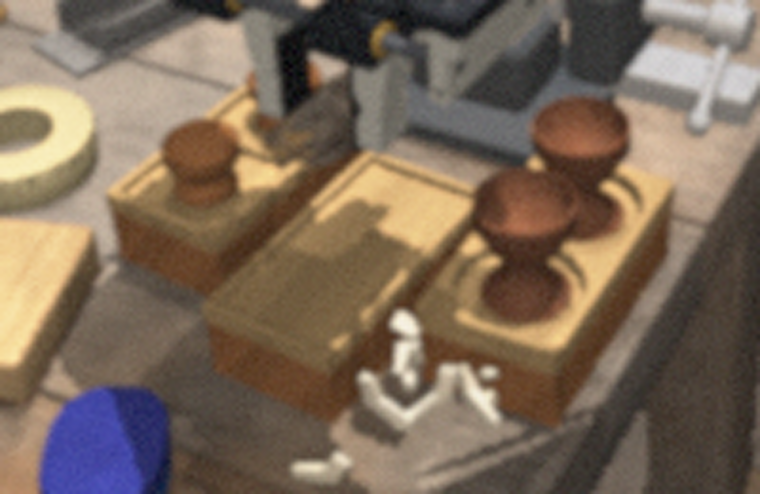

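```bash
python3 -m crank '[{"slide":[-0.006,0,0.04],"turn":[0,0,0],"fingers":-1},{"slide":[-0.006,0,0.08],"turn":[0,0,0],"fingers":-1},{"slide":[-0.006,0,0.11],"turn":[0,0,0],"fingers":-1},{"slide":[-0.006,0,0.12],"turn":[0,0,0],"fingers":-1},{"slide":[-0.006,0,0.12],"turn":[0,0,0],"fingers":-1}]' 30
python3 -m crank '[{"slide":[0,0,0],"turn":[0,0,0],"fingers":-1},{"slide":[0,0,0],"turn":[0,0,0],"fingers":-1},{"slide":[0,0,0],"turn":[0,0,0],"fingers":-1}]' 30
python3 r.py .542 .3565 .047 -94
```

```text
t: 32.57
eef_pos: [0.542, 0.356, 0.0574]
ee_rot: [3.142, -0.0, -1.641]
force: [0.5, -0.5, -0.6]
width: 0.0354
t: 32.82
eef_pos: [0.5427, 0.3567, 0.0588]
ee_rot: [-3.14, 0.002, -1.64]
force: [1.0, -0.2, -0.9]
width: 0.0353
32.8167 [0.5427 0.3567 0.0588] [-3.14    0.0019 -1.6403] [0.0005 0.0013 0.0236] [-0.0003  0.0003  0.    ]
```

```bash
python3 -m crank '[{"slide":[0,0,0.006],"turn":[0,0,0],"fingers":-1},{"slide":[0,0,0.012],"turn":[0,0,0],"fingers":-1},{"slide":[0,0,0.018],"turn":[0,0,0],"fingers":-1},{"slide":[0,0,0.022],"turn":[0,0,0],"fingers":-1},{"slide":[0,0,0.022],"turn":[0,0,0],"fingers":-1}]' 30
python3 -m crank '[{"slide":[0,0,0],"turn":[0,0,0],"fingers":-1},{"slide":[0,0,0],"turn":[0,0,0],"fingers":-1}]' 30
```

```text
t: 33.23
eef_pos: [0.5419, 0.3559, 0.0463]
ee_rot: [3.141, -0.0, -1.64]
force: [-1.9, -1.5, 4.9]
width: 0.0356
t: 33.4
eef_pos: [0.5418, 0.3559, 0.0463]
ee_rot: [3.141, -0.0, -1.64]
force: [-2.8, -0.4, 4.5]
width: 0.0354
```

Contact with the floor; release and rise.

```bash
python3 -m crank '[{"slide":[0,0,0],"turn":[0,0,0],"fingers":0.35},{"slide":[0,0,0],"turn":[0,0,0],"fingers":0.35},{"slide":[0,0,0],"turn":[0,0,0],"fingers":0.35},{"slide":[0,0,0],"turn":[0,0,0],"fingers":0.35},{"slide":[0,0,0],"turn":[0,0,0],"fingers":0.35}]' 30
python3 -m crank '[{"slide":[0,0,-0.02],"turn":[0,0,0],"fingers":0.35},{"slide":[0,0,-0.08],"turn":[0,0,0],"fingers":0.35},{"slide":[0,0,-0.16],"turn":[0,0,0],"fingers":0.35},{"slide":[0,0,-0.24],"turn":[0,0,0],"fingers":0.35},{"slide":[0,0,-0.32],"turn":[0,0,0],"fingers":0.35}]' 30
python3 -m crank '[{"slide":[0.08,0,-0.06],"turn":[0,0,0],"fingers":0.35},{"slide":[0.16,0,-0.06],"turn":[0,0,0],"fingers":0.35},{"slide":[0.24,0,-0.06],"turn":[0,0,0],"fingers":0.35},{"slide":[0.32,0,-0.06],"turn":[0,0,0],"fingers":0.35},{"slide":[0.4,0,-0.06],"turn":[0,0,0],"fingers":0.35}]' 30
python3 -m crank '[{"slide":[0.08,0,0],"turn":[0,0,0],"fingers":0.35},{"slide":[0.16,0,0],"turn":[0,0,0],"fingers":0.35},{"slide":[0.24,0,0],"turn":[0,0,0],"fingers":0.35},{"slide":[0.32,0,0],"turn":[0,0,0],"fingers":0.35},{"slide":[0.4,0,0],"turn":[0,0,0],"fingers":0.35}]' 30
python3 -m crank '[{"slide":[0,0,0],"turn":[0,0,0],"fingers":0.35},{"slide":[0,0,0],"turn":[0,0,0],"fingers":0.35}]' 30
python3 - <<'E'
from h import *
_,a=snap("top","t11");_,b=snap("scene","s11")
cv2.imwrite("pics/t11c.png",cv2.resize(a[140:325,150:440],None,fx=2.7,fy=2.7,interpolation=cv2.INTER_CUBIC))
cv2.imwrite("pics/s11c.png",cv2.resize(b[190:375,150:400],None,fx=3.1,fy=3.1,interpolation=cv2.INTER_CUBIC))
E
```

```text
t: 33.82
eef_pos: [0.542, 0.356, 0.046]
ee_rot: [3.141, -0.0, -1.641]
force: [0.1, -0.5, -0.6]
width: 0.058
t: 34.23
eef_pos: [0.5418, 0.3557, 0.2087]
ee_rot: [-3.141, -0.0, -1.64]
force: [0.4, 0.6, 0.1]
width: 0.0592
t: 34.65
eef_pos: [0.5275, 0.1551, 0.2375]
ee_rot: [-3.14, 0.001, -1.64]
force: [1.3, -1.0, -0.3]
width: 0.0592
t: 35.07
eef_pos: [0.5136, -0.0446, 0.2374]
ee_rot: [-3.14, 0.0, -1.64]
force: [0.4, 0.0, 0.2]
width: 0.0591
t: 35.23
eef_pos: [0.5138, -0.0449, 0.2371]
ee_rot: [-3.14, 0.0, -1.644]
force: [-0.1, 0.4, 0.2]
width: 0.0597
```

View pics/t11c.png

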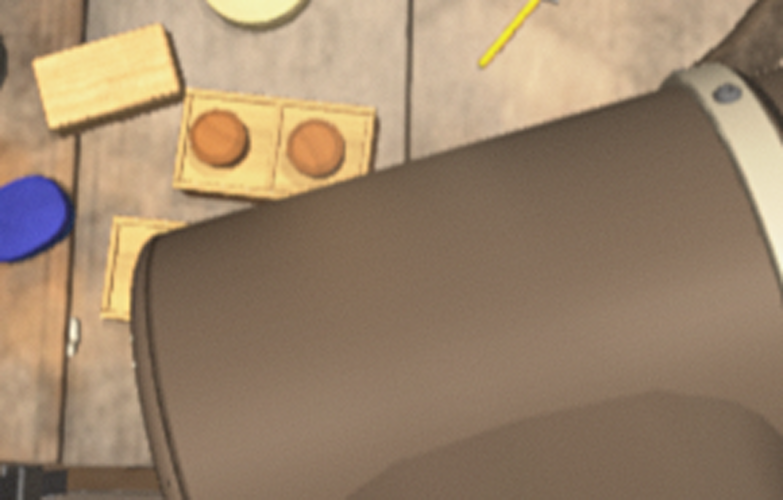

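View pics/s11c.png

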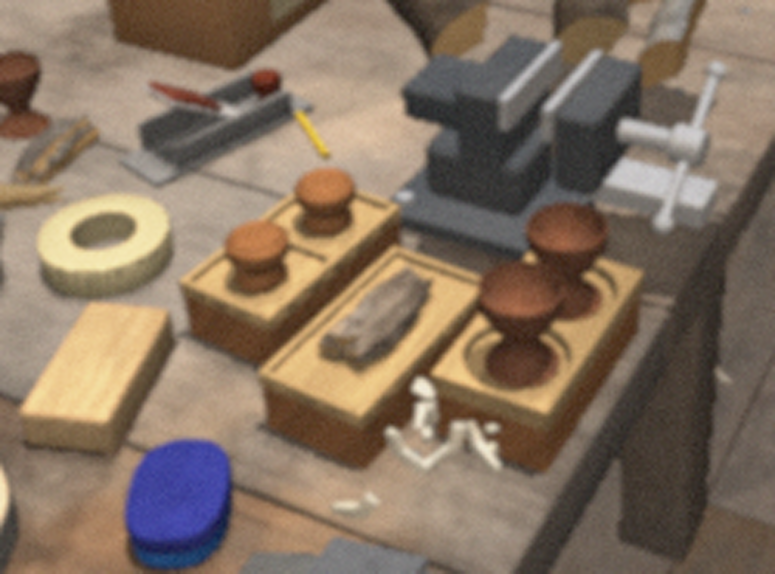

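```bash
python3 -m crank '[{"slide":[0.8,0.15,-0.1],"turn":[0,0,0],"fingers":0.35},{"slide":[0.8,0.15,-0.1],"turn":[0,0,0],"fingers":0.35},{"slide":[0.8,0.15,-0.1],"turn":[0,0,0],"fingers":0.35},{"slide":[0.8,0.15,-0.1],"turn":[0,0,0],"fingers":0.35},{"slide":[0.8,0.15,-0.1],"turn":[0,0,0],"fingers":0.35}]' 30
python3 -m crank '[{"slide":[0.8,0.15,-0.1],"turn":[0,0,0],"fingers":0.35},{"slide":[0.8,0.15,-0.1],"turn":[0,0,0],"fingers":0.35},{"slide":[0.8,0.15,-0.1],"turn":[0,0,0],"fingers":0.35},{"slide":[0.8,0.15,-0.1],"turn":[0,0,0],"fingers":0.35},{"slide":[0.8,0.15,-0.1],"turn":[0,0,0],"fingers":0.35}]' 30
python3 -m crank '[{"slide":[0,0,0],"turn":[0,0,0],"fingers":0.35},{"slide":[0,0,0],"turn":[0,0,0],"fingers":0.35}]' 30
python3 - <<'E'
from h import *
_,a=snap("top","t12")
cv2.imwrite("pics/t12c.png",cv2.resize(a[140:325,150:440],None,fx=2.7,fy=2.7,interpolation=cv2.INTER_CUBIC))
E
```

```text
t: 35.75
eef_pos: [0.4621, -0.243, 0.2623]
ee_rot: [-3.141, -0.0, -1.637]
force: [0.8, 1.2, -0.5]
width: 0.0593
t: 36.17
eef_pos: [0.4103, -0.4437, 0.2876]
ee_rot: [-3.141, -0.0, -1.638]
force: [1.5, 0.9, 0.5]
width: 0.059
t: 36.33
eef_pos: [0.41, -0.4439, 0.2865]
ee_rot: [3.141, 0.0, -1.642]
force: [1.2, 0.7, -0.6]
width: 0.0592
```

View pics/t12c.png

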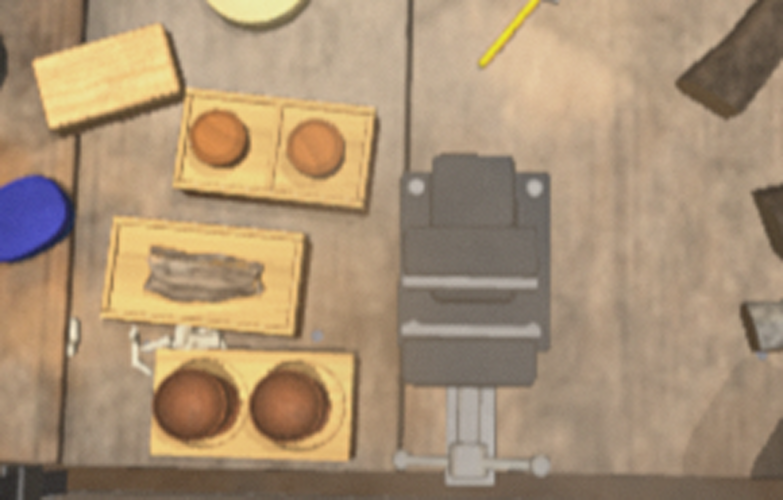

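```bash
python3 - <<'E'
from h import *
T,_=load("t12" if True else "")
tc=lambda u,v:(150+u/2.7,140+v/2.7)
for n,p,z in [("knob far",(218,138),.07),("knob near",(315,148),.07),("off",(205,275),.062),("cup far",(190,404),.097),("cup near",(286,402),.097)]: print(n,plane(T,tc(*p),z))
job_done()
print(get_state()["t"])
E
```

```text
knob far [0.6317 0.3347 0.07  ]
knob near [0.6253 0.2679 0.07  ]
off [0.5383 0.3415 0.062 ]
cup far [0.4506 0.339  0.097 ]
cup near [0.453  0.2769 0.097 ]
the job is handed in; nothing more can be done
the job is handed in; nothing more can be done
```

The job is handed in, sorted in the order asked: both cups first, then both knobs, then the offcut, using about 36 s of the 125 s.

- **Placing:** In the last top and scene pictures both cups stand upright in their wells and both knobs upright in their bays. The offcut lies flat and lengthways in the plain tray. The second cup, second knob and offcut pressed on their floors with 4–5 N just before release, the first cup with up to about 4 N. The first knob showed no clear contact force. It was let go at the measured floor height, 0.5 mm drop at most, and is seen standing.
- **Centring:** The last top-view positions are 2–3 mm from the well and bay centres. The offcut is about 5 mm from the tray centre along its length.
- **Disagreements:** The top and wrist cameras differed by up to 4 mm in position. I steered to the middle of the two. Two-view heights of the tray corners scattered more, up to about 3 cm for the plain tray, averaging 44 mm at the divided tray.
- **Left alone:** I did not touch the spare cup, the far offcuts, the vice or the logs. Wrist readings after each move were 5 N or less. The arm was parked clear of everything, touching nothing.

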